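# Shut down the airbrush place on a miniature painter's table

### The job

Clear up after airbrushing: put every square paint bottle lying on the mat back into the plywood gravity rack, dropping each cap first into the wide upper end so that it slides down and queues against the stop or the bottle before it. Also clean out the airbrush, in this order: with the brush from the tin, dip the bristles well into the small steel cleaner cup, then into the colour cup on top of the airbrush, then rinse them in the cleaner cup again and lay the brush back inside its tin; after that blow the airbrush through with two full squeezes of its trigger, about a second each, letting it spring right back after each. The bottles may be done before or after; do not knock over or push away the cleaner cup, the coffee mug, the little jar or the miniature.

Things in the scene. Friction and masses are not known exactly. Their poses are not given: they have to be found in the camera images.
- rack: fixed plywood gravity rack for bottles, one straight lane 76 mm wide outside. Origin: on the table below the stop at the low end, on the centre line; z up; x level, pointing uphill along the lane. The flat waxed floor rises 0.40 rad (23 deg) along x, from 35 mm above the table at the stop. Distances below are along the slope from the stop, heights square to the floor
- rack_stop (a point): on the lane floor's centre line at the stop: two 30 mm high cheeks with a 24 mm gap. Cap and half the shoulder of the first bottle pass between them; its middle then lies 20 mm uphill of the stop, 17 mm off the floor. Each further bottle lies 84 mm higher, its cap touching the base before it (fourth: 272 mm)
- rack_throat (a point): on the lane floor's centre line 185 mm uphill of the stop, where the trough narrows to the lane. Below it the lane is 39 mm wide inside, walls 22 mm high and 10 mm thick. The step is square: a bottle base first or askew catches on it, one going cap first is led in by its taper
- rack_load (a point): on the trough floor's centre line, 300 mm uphill of the stop, 152 mm above the table. The loading trough runs from 185 to 372 mm: 54 mm wide inside, walls 20 mm high and 3 mm thick, a back wall on top. A bottle let go just above with its middle over this point, in line, cap downhill, slides down by itself (low friction), even with three queued
- bottle1: white square paint bottle with a grey band and tapered black cap, 84 mm long: body 34 x 34 mm in section, 54 mm long; cone shoulder 10 mm long, down to 21 mm across; cap 20 mm long, 20 to 14 mm across. Origin: on its long axis at mid-length; x points from base to cap. Starts lying on a flat side, any way round, 45 to 100 g. Two to four bottles are there; absent ones read None
- bottle2: another bottle like bottle1 (see there), or absent
- bottle3: another bottle like bottle1 (see there), or absent
- bottle4: another bottle like bottle1 (see there), or absent
- tin: fixed open brush tin of bare metal, 230 x 100 mm outside, walls 14 mm high and 2 mm thick, floor 2 mm thick. Origin: centre of its underside; x along its length
- brush: wooden cleaning brush, 180 mm long, about 30 g, lying in the tin. Origin: on its axis at mid-length (7 mm above what it lies on); x points to the bristles, z is up as it lies. Square handle 14 x 14 mm from x = -90 to +30 mm; then a round steel ferrule 11 mm across to +61 mm; dark bristles to the tip at +90 mm. Balance point near x = -10 mm
- brush_tip (a point): end of the bristles, on the brush's axis
- cleaner_cup: small loose open steel cup for cleaner, 58 mm high, 76 mm across the rim, 61 mm at the foot, wall 2 mm, 250 g. Origin: centre of its underside. It and the coffee mug may change places from start to start
- cleaner_cup_rim (a point): centre of the cleaner cup's mouth, 58 mm above its underside. Well dipped: brush tip 12 mm or more below this level, inside the cup
- airbrush: fixed cordless pistol airbrush lying on its side in a black cradle, barrel level 75 mm above the table. Origin: on the table below the barrel; z up; y along the barrel to the nozzle, which ends in a glass pot (84 mm across, 115 mm high, axis at y = 162 mm). The grip sticks out along -x: a level bar from y = -30 to -2 mm, 26 mm high about z = 75 mm, to x = -92 mm, then a foot 32 mm thick to -104 mm
- trigger (a joint): sprung hinged trigger: 0 at rest, 0.30 rad fully in (0.24 counts); springs back. Steel blade 60 mm long, 18 mm high, 8 mm thick, beside the grip, on an upright hinge at x = -14, y = 18 mm of the airbrush; reaches along -x, swings to the grip (-y). At rest its outer face is at y = 22 mm: blade and grip together 52 mm; fully in 39 mm. Needs 4 to 11 N there
- squeeze_point (a point): middle of the pinch of grip and trigger at full squeeze, at their mid-height, 42 mm from the trigger's hinge (x = -56, y = -10, z = 75 mm in the airbrush's frame). Free room beside and below; squeeze along the airbrush's y, from above
- colour_cup_rim (a point): centre of the mouth of the airbrush's colour cup: fixed steel cup on top of the barrel, 44 mm across outside, 40 mm inside, tapering in its lower half, 29 mm deep, rim 122 mm above the table. In it: brush tip 6 mm or more below this level, inside the cup
- mug: white coffee mug with a handle, 92 mm high, 82 mm across, loose; leave it alone. Origin: centre of its underside
- jar: small closed jar, 46 mm high, 38 mm across, loose; leave it alone. Origin: centre of its underside
- miniature: grey miniature figure on a 40 mm round black base, 64 mm high, loose; leave it alone. Origin: centre of its underside
Things that resemble listed ones, but are neither listed nor needed, are in the scene too. Of the things that look like the brush, the largest one is meant.

How it is judged:
By the outcome, as a careful person would: the job done as asked, in the order asked, and still so for the second after the job is handed in, with the robot touching nothing.
Of bottle1, bottle2, bottle3, bottle4 only 2 to 4 are there at a start; the rules pass over those that are not, and their reading is None.
At some moment in a run one of bottle1, bottle2, bottle3, bottle4 may be knocked a few centimetres aside while the robot is not near it.
Once in a run the grip may slacken for a moment while it holds something.
It also fails if it takes over 210 s, if anything falls off the work surface, if the arm or the gripper's body presses on something with over 40 N, if the wrist force passes 120 N, or if a joint passes its speed limit or range.

### The arm

A 6-joint arm with a two-finger parallel gripper is mounted at the origin on the work surface. World frame = base frame: x ahead of the robot, y to its left, z up, the work surface at z = 0. Lengths are in mm, angles in degrees, forces in N, time in s.
With the tool pointing down it reaches from about 300 to 850 mm from the base axis. Payload 4.2 kg.
Tool frame: the origin (TCP) lies on the centre line of the jaws, within the pads' length; the fingertips stand 11 mm ahead of it and the grasp point (between the pads) lies 8 mm behind it; z points along the fingers, y is the line along which they close (so a half turn about z gives the same grasp; the last joint's range is limited). The gripper opens to 91 mm and grips with 3 to 60 N. Pads are 32 mm wide; open, the fingers measure 118 mm over their backs; the gripper's body (76 mm by 178 mm) begins 60 mm behind the grasp point.
Start: joints at [63.312, 18.312, 89.639, -0, 72.044, -1.146], TCP at [247.932, 518.817, 224.976] pointing down, gripper open.
Joint ranges: [-177.97, 177.97], [-48.28, 115.42], [12.27, 149.76], [-77.06, 257.06], [2.81, 150.46], [-146.56, 146.56]. Speed limits (degrees/s): [147.25, 147.25, 180, 180, 180, 180].

### API

Orientations are given as [roll, pitch, yaw] about the fixed x, y, z axes, in that order (R = Rz(yaw) Ry(pitch) Rx(roll)).
In Python, from workcell import env, grab_frame, camera_model, models gives the robot as it stands.
- The arm moves only by the shell command python3 -m crank 'ROWS' [FORCE]. ROWS is text: rows parted by semicolons, each of 7 numbers parted by spaces: the closure, from -1 (fully open) to 1 (shut), so that 0 is half open, then the shift along the tool's x, y, z in mm, then the turn, a rotation vector about the tool's x, y, z in degrees. A call has 1 to 10 rows; each row shifts and turns the commanded pose from where the row before left it, along the tool's axes as they then stand; what a row does not reach is not made up. A row lasts 1/8 s, in which the tool goes at most 62.5 mm and 10.7 degrees, less where a joint would pass 70% of its speed; a pose out of reach is approached as far as the arm can. A call is refused whole if a number of a shift passes 62.5 or a number of a turn 10.7, either way. A call with a gripper value outside its range is refused whole. The fingers move at their own pace and stop on an object; FORCE is the grip in N (left out, the last holds). Time passes only in rows, so rows that do not move let the fingers close. It gives the time, the measured TCP pose, the force, the opening and the grip force at its end, in the units of the state.
- env.state(): the state, without advancing time (a new reading comes with each control period).
- grab_frame(name): name is "scene" or "side" or "wrist"; returns the picture (384x512x3 uint8, blue, green, red); there is no depth.
- camera_model(name): a dict with "K" (3x3 intrinsics, pixels), "R" (3x3) and "t" (3): a world point X has camera coordinates R X + t; the wrist camera has in their place "mount" (4x4, takes a point from camera to tool coordinates, whose origin is the TCP and whose axes are the flange's). Camera axes: x right, y down, z forward; pixel columns grow to the right and rows downward; lengths in mm; the calibration is good to about 2 mm. A picture is of the moment at which its call begins: read the wrist's pose just before it. camera_model takes no time and is no camera call.
- env.job_done(): hands the job in; it is judged then, once.
Trained networks look in the newest picture that a camera, given by its name, has taken for a name from the list of things; names that differ only in an ending like _2 or _b are one class to them, and where a whole thing is asked for, a point or a joint stands for the part that bears it (a point fixed in the world has none). Each returns a list of dicts, best first, with "p" (0 to 1); they miss things now and then, are a little off and sometimes report something else, mostly with a low value. They report only what shows in the picture. A call takes as long as a camera call. They do not tell look-alikes from the thing itself.
- models.search_frame(name, camera): "point" ([x, y, z] in mm, in world coordinates, good to about 4 mm: the middle of the surface that is visible of it).
The state is a dict: "time_s": time; "qpos": joint angles; "qvel": joint speeds; "effort": joint torques, N m; "ee_pos": TCP position; "ee_rot": TCP orientation; "force": force on the tool from outside, world axes, zero at the start; "torque": the same for the moment, N m; "gripper_width": finger opening in mm; "gripper_force": force on a finger pad.
Only numpy, scipy, OpenCV 4.12 (cv2) and the standard library are available. Lean on these libraries where they do the work, as an engineer would, in place of code of your own. Each camera call takes 0.05 s, during which the arm holds its last target. There are 200 camera calls.

## Working session

There is one attempt and no reset: what is moved stays moved. The work goes in short steps, Python scripts to look and compute and a shell command to move; the robot and the scene stay as the last step left them, time stands still between calls to the robot, and variables do not carry over. Pictures are saved under pics/ and viewed, at most 14 in all, crops included, and the job is handed in when it is done.

```bash
ls; mkdir -p pics
python3 - <<'E'
from workcell import env, grab_frame, camera_model, models
import cv2
for n in ["scene","side"]:
    cv2.imwrite(f"pics/{n}0.png",cv2.resize(grab_frame(n),(800,600),interpolation=cv2.INTER_CUBIC))
    c=camera_model(n); print(n,c["K"],c["R"],c["t"])
    for k in ["rack","bottle1","tin","brush","cleaner_cup","airbrush","mug","jar","miniature","rack_stop","rack_throat","rack_load","colour_cup_rim","cleaner_cup_rim","trigger","brush_tip"]:
        print(k,[( [round(v) for v in d["point"]],round(d["p"],2)) for d in models.search_frame(k,n)][:6])
print(camera_model("wrist")); print(env.state())
E
```

```text
pics
scene [[435.96219109   0.         265.31979755]
 [  0.         435.96219109 190.73310233]
 [  0.           0.           1.        ]] [[-0.4012666   0.91579657  0.01737126]
 [ 0.53244453  0.24864439 -0.80912223]
 [-0.74531063 -0.31542449 -0.58738356]] [ 236.77976974 -220.8990595  1680.2363409 ]
rack []
bottle1 [([559, 52, 32], 0.94), ([570, -79, 29], 0.71)]
tin [([681, -42, 2], 0.69), ([400, 281, 89], 0.26)]
brush [([698, -72, 17], 0.56), ([851, -18, 12], 0.52), ([777, -378, 11], 0.48), ([592, 292, 33], 0.32)]
cleaner_cup [([467, 336, 46], 0.72), ([594, 294, 34], 0.65)]
airbrush [([469, 339, 46], 0.59)]
mug [([667, 172, 66], 0.93), ([563, 53, 31], 0.32)]
jar [([590, 295, 33], 0.65), ([442, 117, 31], 0.6)]
miniature [([782, 157, 14], 0.82), ([545, -306, 63], 0.43)]
rack_stop [([543, -309, 62], 0.98)]
rack_throat [([548, -306, 60], 0.97)]
rack_load [([547, -305, 60], 0.56)]
colour_cup_rim [([474, 337, 41], 0.92), ([783, 157, 15], 0.7)]
cleaner_cup_rim [([587, 290, 36], 0.65), ([472, 336, 46], 0.46), ([396, 281, 88], 0.41)]
trigger [([401, 283, 91], 0.61), ([571, -78, 28], 0.37)]
br
[... 1688 characters left out ...]
         1.00000000e+00]])}
{'time_s': 1.7, 'qpos': array([ 6.33120717e+01,  1.83120797e+01,  8.96397134e+01, -1.46469458e-03,
        7.20438039e+01, -1.14668272e+00]), 'qvel': array([-0.04619722,  0.1005843 ,  0.00639385,  0.06030069, -0.12715665,
        0.01813472]), 'effort': array([ 9.39312631e-04, -4.12344432e+01, -2.32225138e+01,  7.29033560e-02,
        3.77563422e-02,  1.62008199e-06]), 'ee_pos': array([247.93564061, 518.811441  , 224.9692798 ]), 'ee_rot': array([1.79995626e+02, 1.48122165e-03, 1.54459206e+02]), 'force': array([ 0.39268134, -0.01292281,  0.07676203]), 'torque': array([-0.00241528,  0.01475931,  0.01394572]), 'gripper_force': 0.0, 'gripper_width': 91.22668803172748}
```

View pics/scene0.png

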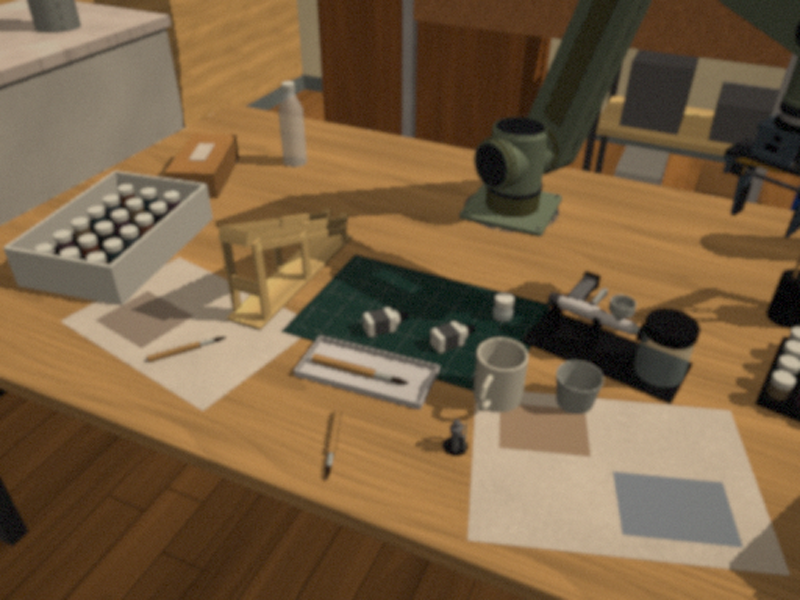

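View pics/side0.png

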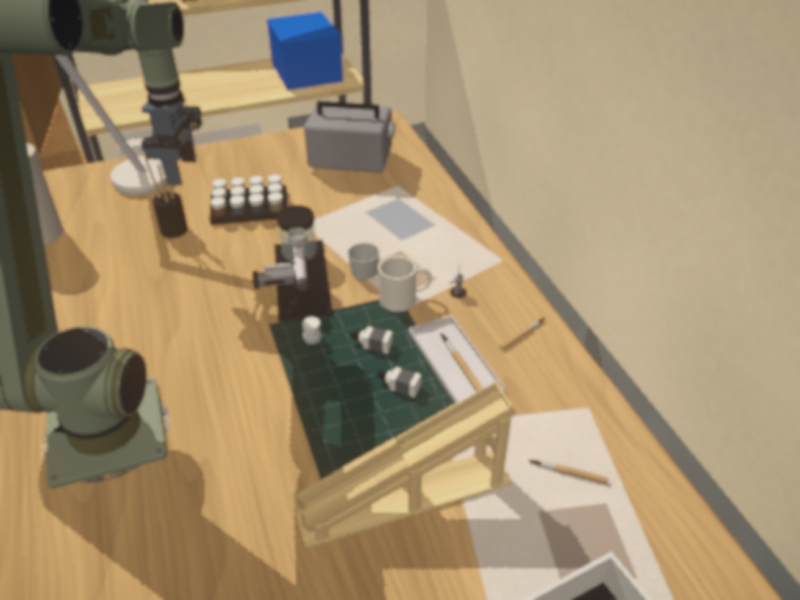

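Scene: two square bottles on the mat at (381,321) and (448,336) px. The round white thing at (503,305) is the jar. The brush in the tin is at (358,372); smaller look-alikes are at (186,348) and (332,445). The grey cleaner cup is at (578,385), the mug at (499,372), the airbrush at (600,305) and the rack at (285,260). I'll take closer wrist views next.

```bash
cat > lib.py <<'E'
from workcell import env, grab_frame, camera_model, models
import numpy as np, cv2
from scipy.spatial.transform import Rotation as Ro
def pose():
    s=env.state(); return Ro.from_euler('xyz',s["ee_rot"],degrees=True).as_matrix(), np.array(s["ee_pos"])
def cam(n):
    c=camera_model(n)
    if n!="wrist": return c["K"],c["R"],c["t"]
    R,p=pose(); M=c["mount"]; Rc=R@M[:3,:3]; tc=R@M[:3,3]+p
    return c["K"],Rc.T,-Rc.T@tc
def proj(C,X):
    K,R,t=C; q=(K@(R@np.atleast_2d(X).T+np.reshape(t,(3,1)))).T; return q[:,:2]/q[:,2:]
def ray(C,uv,z):
    K,R,t=C; o=-R.T@t; d=R.T@np.linalg.solve(K,[uv[0],uv[1],1]); return o+d*(z-o[2])/d[2]
def snap(n,f):
    C=cam(n); im=grab_frame(n); cv2.imwrite(f"pics/{f}.png",im); np.savez(f"pics/{f}.npz",K=C[0],R=C[1],t=C[2]); return C,im
def load(f):
    d=np.load(f"pics/{f}.npz"); return (d["K"],d["R"],d["t"]),cv2.imread(f"pics/{f}.png")
def go(pos,rpy=None):
    "shift/turn in tool axes from now to the target (translation in present axes)"
    R,p=pose(); d=R.T@(np.array(pos)-p); 
    T=R if rpy is None else Ro.from_euler('xyz',rpy,degrees=True).as_matrix()
    print("shift",np.round(d,1),"turn",np.round(Ro.from_matrix(R.T@T).as_rotvec(degrees=True),1), "shift in new axes",np.round(T.T@(np.array(pos)-p),1))
def st():
    s=env.state(); print("t",round(s["time_s"],2),"pos",np.round(s["ee_pos"],1),"rot",np.round(s["ee_rot"],1),"F",np.round(s["force"],1),"w",round(s["gripper_width"],1),"g",round(s["gripper_force"],1),"q",np.round(s["qpos"],0))
E
python3 -m crank '-1 0 0 -20 0 0 -6.4;-1 0 0 -20 0 0 -6.4;-1 0 0 -20 0 0 -6.4;-1 0 0 -20 0 0 -6.34;-1 -30 -54 -4 0 0 0;-1 -30 -54 -3 0 0 0;-1 -30 -54 -3 0 0 0;-1 -30 -54 -3 0 0 0;-1 -32 -53 -2 0 0 0;-1 0 0 0 0 0 0'
python3 - <<'E'
from lib import *
st(); C,im=snap("wrist","v1"); cv2.imwrite("pics/v1b.png",cv2.resize(im,(800,600),interpolation=cv2.INTER_CUBIC))
E
python3 -m crank '-1 0 -50 0 0 0 0;-1 0 -50 0 0 0 0;-1 0 -50 0 0 0 0;-1 0 -50 0 0 0 0;-1 0 -50 0 0 0 0;-1 0 -50 0 0 0 0;-1 0 -50 0 0 0 0;-1 0 -50 0 0 0 0;-1 0 0 0 0 0 0'
python3 - <<'E'
from lib import *
st(); C,im=snap("wrist","v2"); cv2.imwrite("pics/v2b.png",cv2.resize(im,(800,600),interpolation=cv2.INTER_CUBIC))
for k in ["bottle1","brush","brush_tip"]:
    print(k,[( [round(v) for v in d["point"]],round(d["p"],2)) for d in models.search_frame(k,"wrist")][:6])
E
```

```text
time_s: 2.95
ee_pos: [401.6, 246.6, 320.3]
ee_rot: [-180.0, 0.1, 179.6]
force: [-0.6, 0.1, 0.9]
gripper_width: 91.4
gripper_force: 0.0
t 2.95 pos [401.6 246.6 320.3] rot [-1.800e+02  1.000e-01  1.796e+02] F [-0.6  0.1  0.9] w 91.4 g 0.0 q [ 30.   6.  92.  -0.  82. -59.]
time_s: 4.12
ee_pos: [400.3, -151.4, 319.6]
ee_rot: [180.0, -0.0, 179.8]
force: [0.0, 1.0, -0.7]
gripper_width: 91.5
gripper_force: 0.0
t 4.12 pos [ 400.3 -151.4  319.6] rot [180.   -0.  179.8] F [ 0.   1.  -0.7] w 91.5 g 0.0 q [ -22.    2.   97.    0.   81. -112.]
bottle1 [([556, -82, 34], 0.86), ([526, 56, 29], 0.66), ([449, 201, 8], 0.19)]
brush [([689, -70, 12], 0.89)]
brush_tip [([406, -319, 78], 0.73), ([688, -75, 18], 0.68)]
```

View pics/v1b.png

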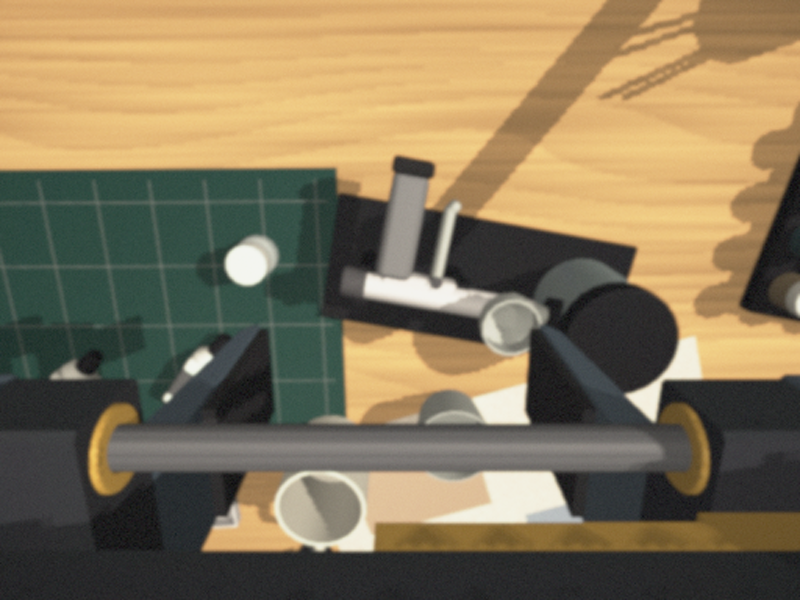

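View pics/v2b.png

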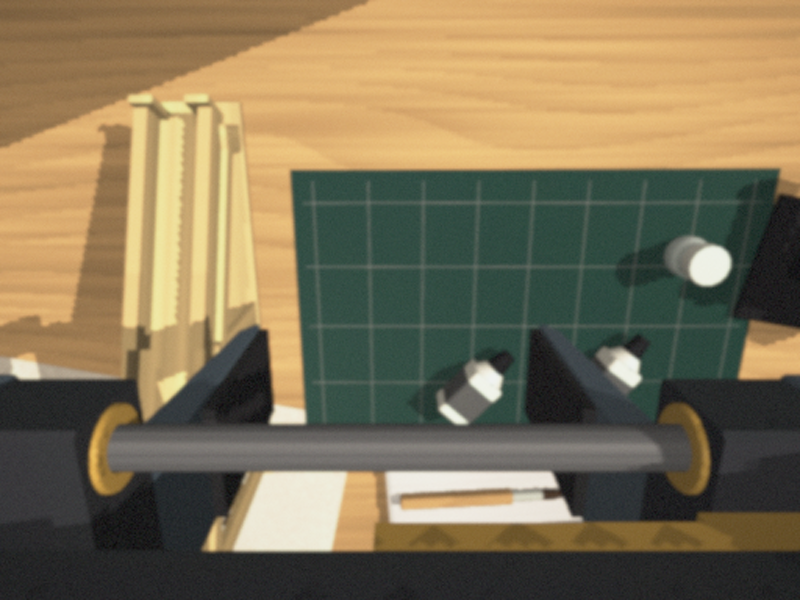

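```bash
python3 -m crank '-1 -44 -22 -4 0 0 0;-1 -44 -22 -4 0 0 0;-1 -44 -22 -4 0 0 0;-1 -44 -22 -4 0 0 0;-1 -44 -22 -4 0 0 0;-1 0 0 0 0 0 0;-1 0 0 0 0 0 0' | tail -1
python3 -c "
from lib import *
st(); snap('wrist','v3')"
python3 -m crank '-1 0 48 0 0 0 0;-1 0 48 0 0 0 0;-1 0 48 0 0 0 0;-1 0 48 0 0 0 0;-1 0 48 0 0 0 0;-1 0 0 0 0 0 0;-1 0 0 0 0 0 0' | tail -1
python3 -c "
from lib import *
st(); snap('wrist','v4')
for k in ['bottle1','brush']:
    print(k,[( [round(v) for v in d['point']],round(d['p'],2)) for d in models.search_frame(k,'wrist')][:6])"
python3 -m crank '-1 0 50 0 0 0 0;-1 0 50 0 0 0 0;-1 0 50 0 0 0 0;-1 0 50 0 0 0 0;-1 0 50 0 0 0 0;-1 0 0 0 0 0 0;-1 0 0 0 0 0 0' | tail -1
python3 - <<'E'
from lib import *
st(); snap('wrist','v5')
for k in ['cleaner_cup','mug','miniature','colour_cup_rim']:
    print(k,[( [round(v) for v in d['point']],round(d['p'],2)) for d in models.search_frame(k,'wrist')][:6])
a=[cv2.resize(load(f)[1][:245],(614,294),interpolation=cv2.INTER_CUBIC) for f in ('v3','v4')]
cv2.imwrite("pics/m34.png",np.vstack(a))
cv2.imwrite("pics/v5b.png",cv2.resize(load('v5')[1][:260],(788,400),interpolation=cv2.INTER_CUBIC))
E
```

```text
gripper_force: 0.0
t 5.2 pos [ 619.9 -258.3  339.6] rot [ 1.799e+02 -1.000e-01 -1.799e+02] F [-0.2  1.4  0.1] w 91.1 g 0.0 q [ -24.   25.   63.    0.   92. -114.]
gripper_force: 0.0
t 6.12 pos [619.  -20.2 340.9] rot [-1.8e+02  1.0e-01 -1.8e+02] F [ 1.2 -0.2  0.3] w 91.0 g 0.0 q [ -3.  20.  71.  -0.  89. -93.]
bottle1 [([561, -77, 34], 0.98), ([542, 51, 36], 0.93)]
brush [([813, -34, 16], 0.83), ([690, -70, 12], 0.57), ([751, -357, 10], 0.55)]
gripper_force: 0.0
t 7.15 pos [620.2 228.7 339.7] rot [-180.    -0.   179.9] F [ 0.9 -0.4  0.5] w 90.9 g 0.0 q [ 19.  24.  64.  -0.  91. -71.]
cleaner_cup [([605, 305, 6], 0.77)]
mug [([650, 165, 36], 0.97)]
miniature [([773, 154, 9], 0.96)]
colour_cup_rim [([476, 352, 32], 0.96)]
```

View pics/m34.png

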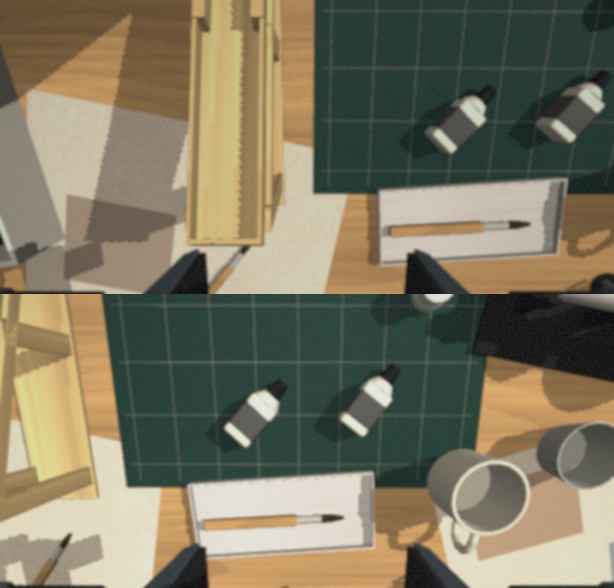

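View pics/v5b.png

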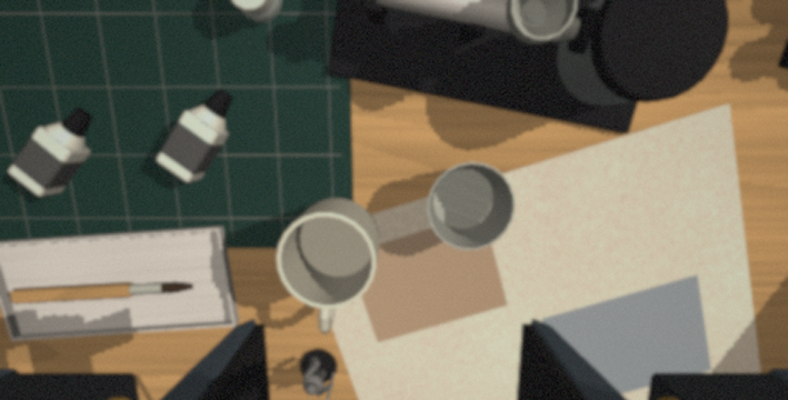

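```bash
cat > meas.py <<'E'
from lib import *
from scipy.optimize import least_squares
np.set_printoptions(precision=1,suppress=True)
V={f:load(f)[0] for f in ("v1","v2","v3","v4","v5")}
def r(v,uv,s,z,oy=0): return ray(V[v],(uv[0]/s,(uv[1]-oy)/s),z)
s1=800/512; s3=614/512; s5=788/512
print("brush butt/hend/tip",r("v4",(203,524),s3,16,294),r("v4",(297,520),s3,16,294),r("v4",(343,518),s3,9,294), "tip v5",r("v5",(192,287),s5,9))
print("tin corners",[r("v4",c,s3,14,294) for c in ((188,485),(374,473),(374,549),(193,556))])
print("cleaner",r("v5",(471,206),s5,58)); print("mug",r("v5",(328,259),s5,92))
print("colour cup",r("v1",(508,325),s1,122),r("v5",(543,8),s5,122))
print("lid",r("v1",(622,337),s1,115),r("v5",(661,34),s5,115))
print("foot end",r("v1",(414,161),s1,90),"grip root",r("v1",(397,275),s1,88), "blade tip",r("v1",(457,205),s1,84))
for n,b,c in (("A",(241,428),(281,388)),("B",(357,414),(392,374))):
    print(n,r("v4",b,s3,17,294),r("v4",c,s3,17,294))
# rack fit
a=.4; ca,sa=np.cos(a),np.sin(a)
def P(q,s,y,h):
    c,d=np.cos(q[2]),np.sin(q[2]); X=s*ca-h*sa; return np.array([q[0]+c*X-d*y,q[1]+d*X+c*y,35+s*sa+h*ca])
# image right=+y ; rack x ~ +world x so rack y ~ +world y
pk=[("v2",(155/s1,104/s1),0,-12,30),("v2",(186/s1,104/s1),0,12,30),
    ("v3",(187/s3,244/s3),375,-30,20),("v3",(265/s3,244/s3),375,30,20)]
f=lambda q:np.concatenate([proj(V[v],P(q,s,y,h))[0]-uv for v,uv,s,y,h in pk])
o=least_squares(f,[340,-330,0]); print("rack",o.x[:2],np.degrees(o.x[2]),"res",o.fun)
q=o.x; print("load",P(q,300,0,0),"stop",P(q,0,0,0))
if __name__=="__main__":
    out=[]
    for v in ("v2","v3"):
        C,im=load(v); im=cv2.resize(im,None,fx=1.5,fy=1.5,interpolation=cv2.INTER_CUBIC)
        L=lambda A,B:cv2.line(im,*[tuple(int(x) for x in proj(C,P(q,*p))[0]*1.5) for p in (A,B)],(0,0,255),1)
        for y in(-19.5,19.5,-29.5,29.5): L((0,y,22),(185,y,22))
        for y in(-27,27,-30,30): L((185,y,20),(375,y,20))
        for s in(185,375): L((s,-30,20),(s,30,20))
        L((0,-30,30),(0,30,30)); L((300,-27,0),(300,27,0))
        out.append(im[:370,100:450])
    cv2.imwrite("pics/rk.png",np.hstack(out))
E
python3 meas.py
```

```text
brush butt/hend/tip [ 693.9 -149.5   16. ] [688.4 -30.1  16. ] [687.8  28.7   9. ] tip v5 [687.7  30.1   9. ]
tin corners [array([ 643.8, -164.9,   14. ]), array([628.5,  64.6,  14. ]), array([728.4,  69.6,  14. ]), array([ 738.5, -166.3,   14. ])]
cleaner [600.3 296.9  58. ]
mug [638.5 177.3  92. ]
colour cup [455.1 327.5 122. ] [461.1 328.9 122. ]
lid [467.9 415.  115. ] [475.6 412.3 115. ]
foot end [340.  259.5  90. ] grip root [426.1 246.6  88. ] blade tip [372.8 292.2  84. ]
A [574.4 -95.7  17. ] [529.3 -47.7  17. ]
B [558.1  40.7  17. ] [514.   78.8  17. ]
rack [ 308.8 -321. ] 0.1427851923073906 res [-0.3 -0.4  0.3 -0.5  0.9  0.4 -1.   0.4]
load [ 585.1 -320.3  151.8] stop [ 308.8 -321.    35. ]
```

View pics/rk.png

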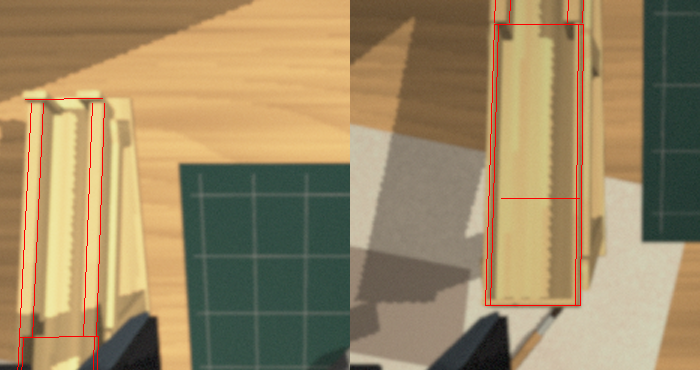

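Run:
```python
from lib import *
C,im=load("v4"); c=cv2.resize(im[58:138,180:340],None,fx=5,fy=5,interpolation=cv2.INTER_CUBIC)
cv2.imwrite("pics/bot.png",c)
```

```text
(no output)
```

View pics/bot.png

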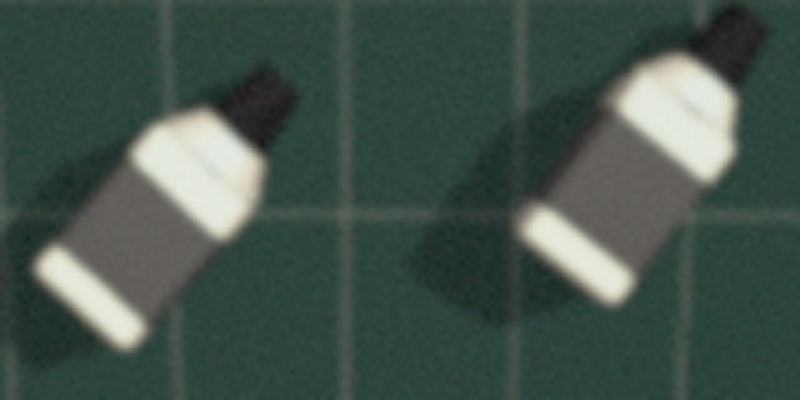

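Run:
```python
from lib import *
from scipy.optimize import least_squares
C,_=load("v4")
for n,p in (("A",[(33,267),(128,353),(158,122),(255,207),(283,78)]),("B",[(520,222),(615,307),(640,75),(735,155),(750,18)])):
    uv=np.array(p)/5+[180,58]
    M=np.array([[-42,-17,34],[-42,17,34],[12,-17,34],[12,17,34],[42,0,20]],float)
    # image: left-base corner: tested both signs
    def f(q,M):
        c,s=np.cos(q[2]),np.sin(q[2]); X=np.c_[q[0]+c*M[:,0]-s*M[:,1],q[1]+s*M[:,0]+c*M[:,1],M[:,2]]; return (proj(C,X)-uv).ravel()
    for sg in(1,-1):
        o=least_squares(f,[550,0,np.radians(137)],args=(M*[1,sg,1],)); print(n,sg,np.round(o.x[:2],1),round(np.degrees(o.x[2]),1),"cost",round(o.cost,1))
R,p=pose(); go([557,-72,250],[180,0,135]); st()
```

```text
A 1 [554.4 -72.1] 138.5 cost 1328.1
A -1 [554.  -72.2] 137.6 cost 0.8
B 1 [540.9  57.6] 144.1 cost 1265.0
B -1 [540.6  57.6] 142.3 cost 7.1
shift [  62.6 -300.6   90.2] turn [ 0.   0.  44.9] shift in new axes [-167.8 -257.1   90.3]
t 7.4 pos [620.1 228.5 340.3] rot [180.    0.  179.9] F [-0.  -0.3 -0.1] w 91.1 g 0.0 q [ 19.  24.  64.  -0.  91. -71.]
```

```bash
python3 -m crank '-1 9.8 -51.2 0 0 0 0;-1 9.8 -51.2 0 0 0 0;-1 9.8 -51.2 0 0 0 0;-1 9.8 -51.2 0 0 0 0;-1 9.8 -51.2 0 0 0 0;-1 9.8 -51.2 0 0 0 0;-1 0 0 30 0 0 10.57;-1 0 0 30 0 0 10.57;-1 0 0 30 0 0 10.57;-1 0 0 30 0 0 10.57'
python3 -m crank '-1 0 0 30 0 0 0;-1 0 0 30 0 0 0;-1 0 0 0 0 0 0'
python3 - <<'E'
from lib import *
st(); go([561.4,-78.7,30],[180,0,137.6])
C,im=snap("wrist","w1")
print([( [round(v) for v in d['point']],round(d['p'],2)) for d in models.search_frame("bottle1","wrist")])
g=grab_frame("side"); print([( [round(v) for v in d['point']],round(d['p'],2)) for d in models.search_frame("bottle1","side")])
E
```

```text
time_s: 8.65
ee_pos: [560.8, -78.2, 219.4]
ee_rot: [180.0, 0.0, 137.3]
force: [0.6, 0.2, 0.1]
gripper_width: 91.1
gripper_force: 0.0
time_s: 9.02
ee_pos: [559.4, -77.7, 158.1]
ee_rot: [-179.8, -0.2, 137.7]
force: [0.4, -0.1, 0.1]
gripper_width: 91.0
gripper_force: 0.0
t 9.03 pos [559.4 -77.7 158.1] rot [-179.8   -0.2  137.7] F [ 0.4 -0.1  0.1] w 91.0 g 0.0 q [ -9.  20.  97.   0.  63. -57.]
shift [ -2.7   1.  128.1] turn [-0.2 -0.2  0.1] shift in new axes [ -2.2   0.6 128.1]
[([541, 50, 33], 0.86), ([556, -76, 33], 0.81)]
[([555, -90, 27], 0.78), ([535, 42, 25], 0.6)]
```

```bash
python3 -m crank '-1 -0.5 0 32 0 0 0;-1 -0.5 0 32 0 0 0;-1 -0.5 0 32 0 0 0;-1 -0.5 0 32 0 0 0;-1 0 0 0 0 0 0;0.5 0 0 0 0 0 0;0.5 0 0 0 0 0 0;0.5 0 0 0 0 0 0;0.5 0 0 0 0 0 0;0.5 0 0 0 0 0 0' 25
python3 -m crank '1 0 0 0 0 0 0;1 0 0 0 0 0 0' 30
python3 -m crank '1 0 0 -30 0 0 0;1 0 0 -40 0 0 0;1 0 0 -50 0 0 0;1 0 0 -50 0 0 0;1 0 0 -50 0 0 0;1 0 0 0 0 0 0'
python3 - <<'E'
from lib import *
from meas import P,q
st()
n=np.array([-np.sin(.4),0,np.cos(.4)])
t=P(q,310,0,38); print("target",t); go(t,[180,-22.92,180.14]); go(P(q,310,0,100),[180,22.92,180.14])
snap("wrist","w2")
E
```

```text
time_s: 10.48
ee_pos: [562.6, -78.7, 32.1]
ee_rot: [180.0, 0.0, 137.7]
force: [-0.7, -0.3, 0.2]
gripper_width: 44.2
gripper_force: 0.0
time_s: 10.72
ee_pos: [562.5, -78.8, 31.9]
ee_rot: [-180.0, -0.0, 137.7]
force: [-1.1, 0.1, 1.3]
gripper_width: 33.7
gripper_force: 30.0
time_s: 11.48
ee_pos: [564.7, -79.0, 256.3]
ee_rot: [179.7, 0.4, 137.7]
force: [0.3, -0.7, -1.7]
gripper_width: 33.7
gripper_force: 30.0
brush butt/hend/tip [ 693.9 -149.5   16. ] [688.4 -30.1  16. ] [687.8  28.7   9. ] tip v5 [687.7  30.1   9. ]
tin corners [array([ 643.8, -164.9,   14. ]), array([628.5,  64.6,  14. ]), array([728.4,  69.6,  14. ]), array([ 738.5, -166.3,   14. ])]
cleaner [600.3 296.9  58. ]
mug [638.5 177.3  92. ]
colour cup [455.1 327.5 122. ] [461.1 328.9 122. ]
lid [467.9 415.  115. ] [475.6 412.3 115. ]
foot end [340.  259.5  90. ] grip root [426.1 246.6  88. ] blade tip [372.8 292.2  84. ]
A [574.4 -95.7  17. ] [529.3 -47.7  17. ]
B [558.1  40.7  17. ] [514.   78.8  17. ]
rack [ 308.8 -321. ] 0.1427851923073906 res [-0.3 -0.4  0.3 -0.5  0.9  0.4 -1.   0.4]
load [ 585.1 -320.3  151.8] stop [ 308.8 -321.    35. ]
t 11.47 pos [564.7 -79.  256.3] rot [179.7   0.4 137.7] F [ 0.3 -0.7 -1.7] w 33.7 g 30.0 q [ -9.  17.  88.   0.  75. -57.]
target [ 579.5 -320.3  190.7]
shift [-172.8 -168.9   66. ] turn [  8.6  22.4 -41.8] shift in new axes [ -38.7 -241.3   54.9]
shift [-155.4 -184.9    8.7] turn [ -8.4 -21.3 -41.9] shift in new axes [  12.4 -241.3    4. ]
```

```bash
sed -i '/^print\|^for n,b,c\|^    print(n,r/d;s/; print("rack".*$//;s/; print("load".*$//' meas.py
python3 -m crank '1 0 0 -5 0 0 -10.61;1 0 0 -5 0 0 -10.61;1 0 0 -5 0 0 -10.61;1 0 0 -5 0 0 -10.61;1 0 0 0 0 -7.64 0;1 0 0 0 0 -7.64 0;1 0 0 0 0 -7.64 0;1 0 0 0 0 0 0'
python3 - <<'E'
from lib import *
from meas import P,q
st()
go(P(q,310,0,80),[180,22.92,180.14])
E
```

```text
time_s: 12.52
ee_pos: [558.9, -78.3, 268.8]
ee_rot: [179.9, 22.5, -179.9]
force: [0.1, -0.0, -0.8]
gripper_width: 33.7
gripper_force: 30.0
t 12.53 pos [558.9 -78.3 268.8] rot [ 179.9   22.5 -179.9] F [ 0.1 -0.  -0.8] w 33.7 g 30.0 q [ -12.    5.  104.    6.   49. -105.]
shift [  11.4 -242.1   37.5] turn [ 0.1 -0.4 -0.1] shift in new axes [  11.9 -242.    37.7]
```

```bash
python3 -m crank '1 2 -40.3 0 0 0 0;1 2 -40.3 0 0 0 0;1 2 -40.3 0 0 0 0;1 2 -40.3 0 0 0 0;1 2 -40.3 0 0 0 0;1 2 -40.4 0 0 0 0;1 0 0 18 0 -0.4 0;1 0 0 19 0 0 0;1 0 0 0 0 0 0;1 0 0 0 0 0 0'
python3 - <<'E'
from lib import *
from meas import P,q
st()
go(P(q,310,0,37),[180,22.92,180.14])
im=grab_frame("side"); cv2.imwrite("pics/s1.png",cv2.resize(im[210:360,170:350],None,fx=4,fy=4,interpolation=cv2.INTER_CUBIC))
E
```

```text
time_s: 13.78
ee_pos: [567.2, -320.2, 233.3]
ee_rot: [180.0, 23.3, -179.8]
force: [-0.2, -0.8, 0.4]
gripper_width: 33.5
gripper_force: 30.0
t 13.78 pos [ 567.2 -320.2  233.3] rot [ 180.    23.3 -179.8] F [-0.2 -0.8  0.4] w 33.5 g 30.0 q [ -37.   16.   95.   18.   51. -137.]
shift [ 5.6 -0.1 45. ] turn [0.  0.4 0.1] shift in new axes [ 5.3 -0.1 45. ]
```

View pics/s1.png

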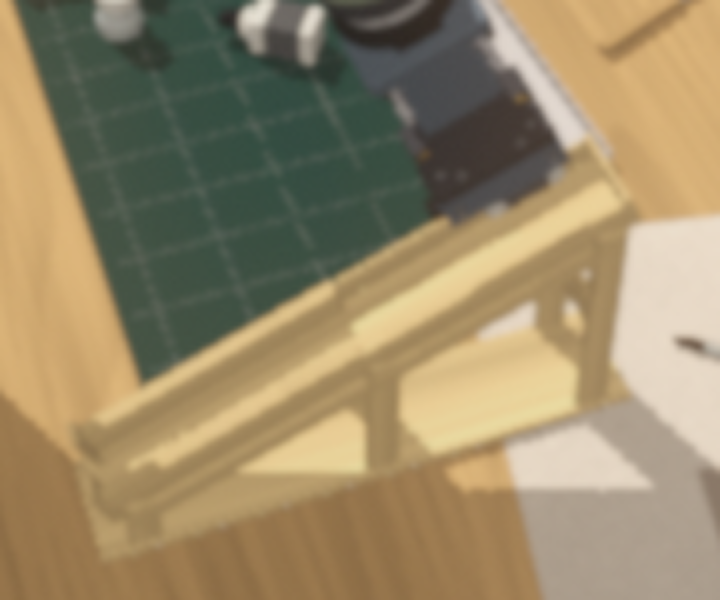

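Run:
```python
from lib import *
from meas import P,q
C=cam("side"); R,p=pose()
f=lambda X:np.round((proj(C,X)[0]-[170,210])*4)
print("tcp",f(p),"grasp",f(p-8*R[:,2]),"body",f(p-100*R[:,2]),f(p-100*R[:,2]+89*R[:,1]),f(p-100*R[:,2]-89*R[:,1]))
print("bottleB",f([540.6,57.6,17]))
for a in [(0,-30,30),(0,30,30),(185,-30,22),(185,30,20),(375,-30,20),(375,30,20),(375,-27,0),(300,0,0)]: print(a,f(P(q,*a)))
```

```text
tcp [497. 158.] grasp [493. 151.] body [441.  65.] [385. -33.] [503. 175.]
bottleB [272.  26.]
(0, -30, 30) [ 99. 492.]
(0, 30, 30) [ 76. 415.]
(185, -30, 22) [364. 350.]
(185, 30, 20) [332. 279.]
(375, -30, 20) [633. 198.]
(375, 30, 20) [591. 131.]
(375, -27, 0) [640. 211.]
(300, 0, 0) [517. 240.]
```

```bash
python3 -m crank '1 1.5 0 15 0 0.2 0;1 1.5 0 15 0 0.2 0;1 1.5 0 8 0 0 0;1 0.8 0 4 0 0 0;1 0 0 2 0 0 0;1 0 0 0 0 0 0;1 0 0 0 0 0 0'
python3 - <<'E'
from lib import *
from meas import P,q
st()
go(P(q,310,0,37),[180,22.92,180.14])
C,im=snap("wrist","w3"); cv2.imwrite("pics/w3b.png",cv2.resize(im,(640,480)))
E
```

```text
time_s: 14.7
ee_pos: [579.3, -320.8, 191.2]
ee_rot: [-180.0, 23.0, -179.8]
force: [-0.3, -0.1, -0.9]
gripper_width: 33.9
gripper_force: 30.0
t 14.7 pos [ 579.3 -320.8  191.2] rot [-180.    23.  -179.8] F [-0.3 -0.1 -0.9] w 33.9 g 30.0 q [ -37.   19.   98.   19.   46. -138.]
shift [-0.1  0.5  1.5] turn [-0.  0.  0.] shift in new axes [-0.1  0.5  1.5]
```

View pics/w3b.png

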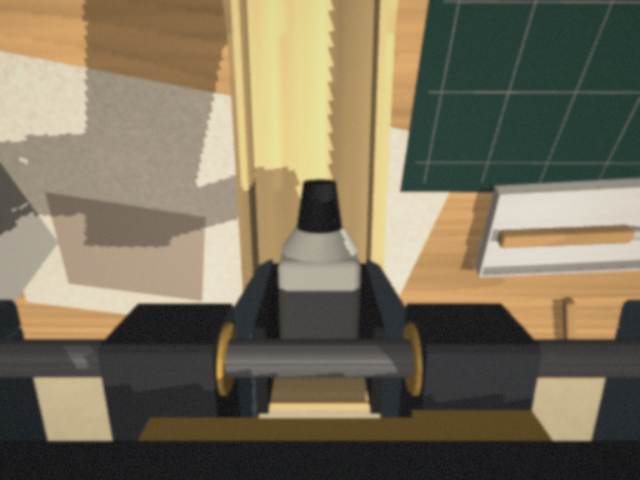

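```bash
python3 -m crank '1 0 -1.5 2 0 0 0;1 0 0 0 0 0 0;0.4 0 0 0 0 0 0;0.4 0 0 0 0 0 0;0.4 0 0 0 0 0 0;0 0 0 0 0 0 0;0 0 0 0 0 0 0;-0.2 0 0 -25 0 0 0;-0.6 0 0 -30 0 0 0;-1 0 0 -30 0 0 0'
python3 - <<'E'
from lib import *
st(); im=grab_frame("side"); C=cam("side")
for k in ["bottle1"]: print([( [round(v) for v in d['point']],round(d['p'],2)) for d in models.search_frame(k,"side")])
c=im[200:360,170:350]; cv2.imwrite("pics/s2.png",cv2.resize(c,None,fx=4,fy=3.7,interpolation=cv2.INTER_CUBIC)[:,:720])
go([547.9,50.7+.8,200],[180,0,142.3])
E
```

```text
time_s: 16.0
ee_pos: [546.5, -322.2, 268.0]
ee_rot: [180.0, 22.9, -179.8]
force: [0.4, 0.2, -0.0]
gripper_width: 71.6
gripper_force: 0.0
t 16.0 pos [ 546.5 -322.2  268. ] rot [ 180.    22.9 -179.8] F [ 0.4  0.2 -0. ] w 71.6 g 0.0 q [ -39.   14.   94.   17.   56. -137.]
[([542, 41, 30], 0.62), ([389, -332, 102], 0.6)]
shift [ 26.5 375.1  64.3] turn [ 7.4 22.5 37.3] shift in new axes [228.9 296.8  71.3]
```

View pics/s2.png

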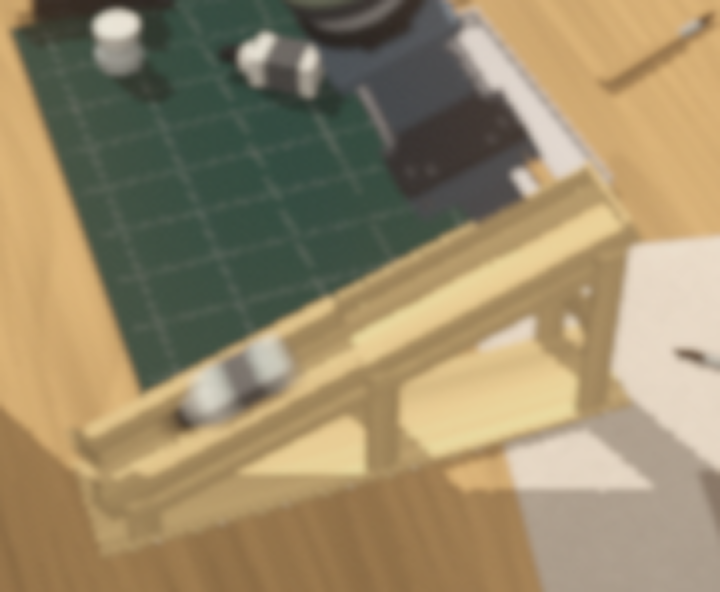

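```bash
python3 -m crank '-1 0 10 0 0 7.64 0;-1 0 30 0 0 7.64 0;-1 0 40 0 0 7.64 0;-1 0 49 0 0 0 0;-1 0 49 0 0 0 0;-1 0 49 0 0 0 0;-1 0 49 0 0 0 0;-1 0 49 0 0 0 0;-1 0 48.6 0 0 0 0;-1 0 0 20 0 0 9.45'
python3 -m crank '-1 0 0 20 0 0 9.45;-1 0 0 20 0 0 9.45;-1 0 0 20 0 0 9.45;-1 0 0 0 0 0 0'
python3 - <<'E'
from lib import *
st(); go([548.5,51.5,31],[180,0,142.3])
snap("wrist","w4")
print([( [round(v) for v in d['point']],round(d['p'],2)) for d in models.search_frame("bottle1","wrist")])
snap("side","s3")
print([( [round(v) for v in d['point']],round(d['p'],2)) for d in models.search_frame("bottle1","side")])
snap("scene","c3")
print([( [round(v) for v in d['point']],round(d['p'],2)) for d in models.search_frame("bottle1","scene")])
E
```

```text
time_s: 17.35
ee_pos: [546.5, 54.9, 247.0]
ee_rot: [179.9, 0.1, 170.7]
force: [-0.5, -0.1, 0.1]
gripper_width: 90.9
gripper_force: 0.0
time_s: 17.85
ee_pos: [544.5, 51.6, 184.7]
ee_rot: [-179.8, -0.2, 142.5]
force: [0.6, 0.5, 0.3]
gripper_width: 91.3
gripper_force: 0.0
t 17.85 pos [544.5  51.6 184.7] rot [-179.8   -0.2  142.5] F [0.6 0.5 0.3] w 91.3 g 0.0 q [  4.  18.  97.   0.  66. -48.]
shift [ -3.8   2.8 153.7] turn [-0.2 -0.2  0.2] shift in new axes [ -3.2   2.3 153.7]
[([542, 54, 33], 0.77)]
[([321, -330, 73], 0.77), ([541, 42, 28], 0.66)]
[([561, 52, 31], 0.79), ([345, -318, 80], 0.65)]
```

```bash
python3 -m crank '-1 -0.8 0.6 40 0 0 0;-1 -0.8 0.6 40 0 0 0;-1 -0.8 0.6 40 0 0 0;-1 -0.8 0.6 33 0 0 0;-1 0 0 0 0 0 0;0.5 0 0 0 0 0 0;0.5 0 0 0 0 0 0;1 0 0 0 0 0 0;1 0 0 0 0 0 0;1 0 0 0 0 0 0' 30
python3 -m crank '1 0 0 0 0 0 0;1 0 0 0 0 0 0;1 0 0 -50 0 0 0;1 0 0 -50 0 0 0;1 0 0 -50 0 0 0;1 0 0 -50 0 0 0;1 0 0 -30 0 0 0;1 0 0 0 0 0 0'
python3 -m crank '1 0 0 0 0 0 -9.45;1 0 0 0 0 0 -9.45;1 0 0 0 0 0 -9.45;1 0 0 0 0 0 -9.45;1 0 0 0 0 -7.64 0;1 0 0 0 0 -7.64 0;1 0 0 0 0 -7.64 0;1 0 0 0 0 0 0'
python3 - <<'E'
from lib import *
from meas import P,q
st(); go(P(q,310,0,80)-[0,1.5,0],[180,22.92,180.14])
snap("wrist","w5")
E
```

```text
time_s: 19.4
ee_pos: [549.9, 51.4, 34.4]
ee_rot: [180.0, 0.0, 142.4]
force: [0.7, -0.2, 0.5]
gripper_width: 44.1
gripper_force: 0.0
time_s: 20.4
ee_pos: [550.9, 51.5, 266.3]
ee_rot: [179.8, 0.2, 142.4]
force: [0.1, 0.2, -1.8]
gripper_width: 34.0
gripper_force: 30.0
time_s: 21.4
ee_pos: [546.0, 51.2, 260.9]
ee_rot: [-180.0, 22.5, -179.8]
force: [-0.6, 0.5, -1.1]
gripper_width: 33.9
gripper_force: 30.0
t 21.4 pos [546.   51.2 260.9] rot [-180.    22.5 -179.8] F [-0.6  0.5 -1.1] w 33.9 g 30.0 q [  5.   4. 106.  -3.  47. -83.]
shift [  -2.6 -373.1   35.4] turn [-0.  -0.4  0. ] shift in new axes [  -2.7 -373.1   35.3]
```

```bash
python3 -m crank '1 0 -46.6 0 0 0 0;1 0 -46.6 0 0 0 0;1 -0.5 -46.6 0 0 0 0;1 -0.5 -46.6 0 0 0 0;1 -0.5 -46.6 0 0 0 0;1 -0.5 -46.6 0 0 0 0;1 -0.5 -46.6 0 0 0 0;1 0 -46.8 0 0 -0.4 0;1 0 0 17 0 0 0;1 0 0 18 0 0 0'
python3 -m crank '1 0 0 0 0 0 0'
python3 - <<'E'
from lib import *
from meas import P,q
st()
go(P(q,310,0,38)-[0,1.5,0],[180,22.92,180.14])
E
```

```text
time_s: 22.7
ee_pos: [567.6, -321.7, 231.1]
ee_rot: [179.9, 23.2, -179.9]
force: [0.5, 0.1, -0.5]
gripper_width: 33.9
gripper_force: 30.0
time_s: 22.82
ee_pos: [566.9, -319.7, 229.9]
ee_rot: [179.8, 23.1, -179.8]
force: [-1.1, 0.4, -0.8]
gripper_width: 33.7
gripper_force: 30.0
t 22.82 pos [ 566.9 -319.7  229.9] rot [ 179.8   23.1 -179.8] F [-1.1  0.4 -0.8] w 33.7 g 30.0 q [ -37.   16.   96.   18.   51. -137.]
shift [ 3.7 -2.3 41. ] turn [0.3 0.1 0. ] shift in new axes [ 3.6 -2.1 41. ]
```

```bash
python3 -m crank '1 1.2 -0.7 15 0 0.1 0;1 1.2 -0.7 13 0 0.1 0;1 1 -0.6 8 0 0 0;1 0 0 4 0 0 0;1 0 0 1 0 0 0;1 0 0 0 0 0 0'
python3 -m crank '1 0 0 0 0 0 0;0.4 0 0 0 0 0 0;0.4 0 0 0 0 0 0;0.4 0 0 0 0 0 0;0 0 0 0 0 0 0;0 0 0 0 0 0 0;-0.2 0 0 -25 0 0 0;-0.6 0 0 -30 0 0 0;-1 0 0 -30 0 0 0;-1 0 0 -20 0 0 0'
python3 -m crank '-1 0 20 0 0 7.64 0;-1 0 30 0 0 7.64 0;-1 0 40 0 0 7.64 0;-1 0 0 0 0 0 0'
python3 - <<'E'
from lib import *
st(); 
for n in ("side","scene"):
    snap(n,n+"4"); print([( [round(v) for v in d['point']],round(d['p'],2)) for d in models.search_frame("bottle1",n)])
c=load("side4")[1][200:360,170:350]; cv2.imwrite("pics/s4.png",cv2.resize(c,None,fx=3,fy=3,interpolation=cv2.INTER_CUBIC))
# brush: axis points
b=np.array([693.9,-149.5]);t=np.array([687.8,29.4]); u=(t-b)/np.linalg.norm(t-b); print(np.linalg.norm(t-b),np.degrees(np.arctan2(u[1],u[0])))
m=t-90*u; print("mid",m); g=m-15*u; go([g[0],g[1],200],[180,0,np.degrees(np.arctan2(u[1],u[0]))])
E
```

```text
time_s: 23.58
ee_pos: [580.1, -323.7, 194.3]
ee_rot: [-180.0, 23.2, -179.8]
force: [0.2, 1.1, -0.7]
gripper_width: 33.7
gripper_force: 30.0
time_s: 24.82
ee_pos: [538.7, -323.9, 292.4]
ee_rot: [-179.9, 23.2, -179.8]
force: [-0.1, -0.4, 0.8]
gripper_width: 81.3
gripper_force: 0.0
time_s: 25.32
ee_pos: [540.6, -231.2, 290.3]
ee_rot: [180.0, 0.2, -179.6]
force: [0.2, -0.7, -0.1]
gripper_width: 91.4
gripper_force: 0.0
t 25.32 pos [ 540.6 -231.2  290.3] rot [ 180.     0.2 -179.6] F [ 0.2 -0.7 -0.1] w 91.4 g 0.0 q [ -24.   18.   81.    0.   81. -115.]
[([396, -331, 107], 0.94), ([322, -331, 73], 0.94), ([518, -349, 86], 0.32)]
[([339, -313, 79], 0.57), ([429, -320, 114], 0.45), ([438, 117, 34], 0.37)]
179.00396643650106 91.95287256670134
mid [690.86697115 -60.54772753]
shift [-153.3  158.6   91.1] turn [ 0.2  0.2 88.1] shift in new axes [153.6 158.7  90.5]
```

View pics/s4.png

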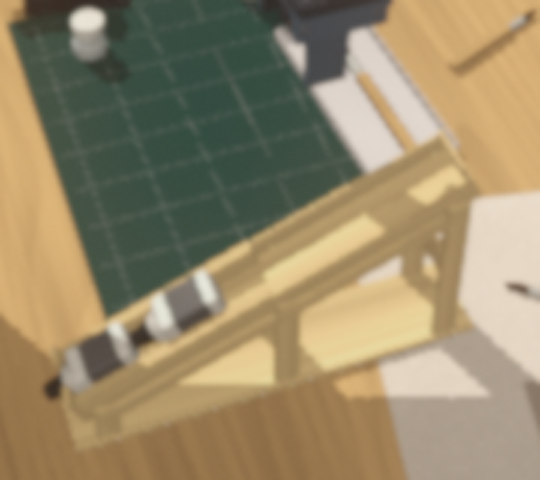

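Both bottles are queued in the lane, first cap through the stop and second touching its base. Next is the brush.

```bash
python3 -m crank '-1 -30.7 31.7 0 0 0 0;-1 -30.7 31.7 0 0 0 0;-1 -30.7 31.7 0 0 0 0;-1 -30.7 31.7 0 0 0 0;-1 -30.7 31.7 0 0 0 0;0 0 0 15 0 0 9.8;0 0 0 15 0 0 9.8;0 0 0 15 0 0 9.8;0 0 0 15 0 0 9.8;0 0 0 15 0 0 9.8'
python3 -m crank '0 0 0 20 0 0 9.8;0 0 0 20 0 0 9.8;0 0 0 20 0 0 9.8;0 0 0 20 0 0 9.7;0 0 0 0 0 0 0;0 0 0 0 0 0 0'
python3 - <<'E'
from lib import *
st(); go([691.4,-75.5,16],[180,0,91.95])
C,im=snap("wrist","w6")
print([( [round(v) for v in d['point']],round(d['p'],2)) for d in models.search_frame("brush","wrist")])
cv2.imwrite("pics/w6b.png",cv2.resize(im,(640,480)))
E
```

```text
time_s: 26.78
ee_pos: [691.4, -76.6, 215.8]
ee_rot: [179.8, 0.2, 130.7]
force: [-0.9, -0.7, -0.7]
gripper_width: 46.7
gripper_force: 0.0
time_s: 27.52
ee_pos: [692.5, -75.7, 137.1]
ee_rot: [179.7, 0.0, 92.1]
force: [0.4, -0.5, 0.8]
gripper_width: 45.6
gripper_force: 0.0
t 27.52 pos [692.5 -75.7 137.1] rot [179.7   0.   92.1] F [ 0.4 -0.5  0.8] w 45.6 g 0.0 q [-7. 32. 79.  0. 68. -9.]
shift [  0.3  -1.7 121.1] turn [0.3 0.  0.2] shift in new axes [  0.3  -1.1 121.1]
[([844, -30, 13], 0.95), ([693, -57, 11], 0.66)]
```

View pics/w6b.png

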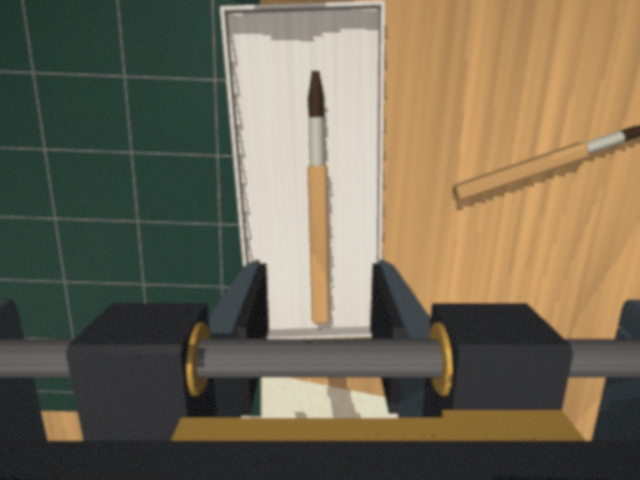

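```bash
python3 -c "
from lib import *
C,_=load('w6'); print(ray(C,(316/1.25,72/1.25),9),ray(C,(320/1.25,322/1.25),12))"
python3 -m crank '0 0 -0.3 30 0 0 0;0 0 -0.3 30 0 0 0;0 0 -0.2 30 0 0 0;0 0 -0.2 24 0 0 0;0 0 0 6 0 0 0;0 0 0 0 0 0 0;0.5 0 0 0 0 0 0;0.5 0 0 0 0 0 0;1 0 0 0 0 0 0;1 0 0 0 0 0 0' 35
python3 -m crank '1 0 0 0 0 0 0;1 0 0 0 0 0 0;1 0 0 0 0 0 0;1 0 0 0 0 0 0'
python3 -c "
from lib import *
st()"
```

```text
[686.93240655  27.83526902   9.        ] [ 696.34018941 -150.01041243   12.        ]
time_s: 28.88
ee_pos: [691.8, -74.8, 16.5]
ee_rot: [179.8, 0.0, 92.1]
force: [-0.5, 0.2, 2.5]
gripper_width: 13.7
gripper_force: 35.0
time_s: 29.38
ee_pos: [691.8, -74.8, 16.5]
ee_rot: [179.8, 0.0, 92.1]
force: [-0.7, 0.1, 5.2]
gripper_width: 13.3
gripper_force: 35.0
t 29.38 pos [691.8 -74.8  16.5] rot [179.8   0.   92.1] F [-0.7  0.1  5.2] w 13.3 g 35.0 q [-7. 39. 87.  0. 54. -9.]
```

```bash
python3 -m crank '1 0 0 -20 0 0 0;1 0 0 -50 0 0 0;1 0 0 -60 0 0 0;1 0 0 -60 0 0 0;1 0 0 -40 0 0 -10.38;1 0 0 0 0 0 -10.38;1 0 0 0 0 0 -10.38;1 0 0 0 0 0 -10.38;1 0 0 0 0 0 -10.38;1 0 0 0 0 0 -10.38'
python3 -m crank '1 0 0 0 0 0 -10.38;1 0 0 0 0 0 -10.38;1 0 0 0 0 0 -10.38;1 0 0 0 0 0 -10.38;1 0 0 0 0 0 -10.38;1 0 0 0 0 -10 0;1 0 0 0 0 -10 0;1 0 0 0 0 -10 0;1 0 0 0 0 -10 0;1 0 0 0 0 0 0'
cat >> lib.py <<'E'
TIP=np.array([103.5,0,7.5])
def dip(tip,yaw,p=40):
    T=Ro.from_euler('xyz',[180,p,yaw],degrees=True).as_matrix(); go(np.array(tip)-T@TIP,[180,p,yaw]); print("tcp target",np.round(np.array(tip)-T@TIP,1))
def tip():
    R,p=pose(); print("tip",np.round(p+R@TIP,1))
E
python3 - <<'E'
from lib import *
st(); tip(); u=np.array([np.cos(np.radians(206.3)),np.sin(np.radians(206.3)),0])
for z in(130,38): dip(np.array([600,297,z])+8*u,206.3)
C,im=snap("wrist","w7"); 
print([( [round(v) for v in d['point']],round(d['p'],2)) for d in models.search_frame("brush_tip","wrist")])
snap("side","s7"); print([( [round(v) for v in d['point']],round(d['p'],2)) for d in models.search_frame("brush_tip","side")])
snap("scene","c7"); print([( [round(v) for v in d['point']],round(d['p'],2)) for d in models.search_frame("brush_tip","scene")])
E
```

```text
time_s: 30.62
ee_pos: [690.5, -74.8, 244.9]
ee_rot: [179.9, 0.1, 154.7]
force: [-0.3, 0.2, 0.3]
gripper_width: 13.9
gripper_force: 35.0
time_s: 31.88
ee_pos: [703.6, -47.5, 270.6]
ee_rot: [-179.3, 36.4, -156.5]
force: [0.5, -0.3, -0.3]
gripper_width: 13.6
gripper_force: 35.0
t 31.88 pos [703.6 -47.5 270.6] rot [-179.3   36.4 -156.5] F [ 0.5 -0.3 -0.3] w 13.6 g 35.0 q [ -14.   16.   96.   32.   42. -147.]
tip [631.4 -79.  203.1]
shift [-47.1 361.7 115.6] turn [-2.4 -3.6 -2.1] shift in new axes [-52.7 354.7 133.5]
tcp target [659.6 326.4 202.3]
shift [  7.6 362.6 189.6] turn [-2.4 -3.6 -2.1] shift in new axes [  6.4 354.7 204. ]
tcp target [659.6 326.4 110.3]
[([675, -60, 249], 0.96), ([831, -32, 12], 0.69)]
[([843, -34, 6], 0.68), ([675, -66, 235], 0.66), ([770, -375, 10], 0.46)]
[([851, -23, 12], 0.67), ([779, -371, 6], 0.61), ([758, -22, 305], 0.59)]
```

```bash
python3 -m crank '1 -7 51.7 3 0 0 0;1 -7 51.7 3 0 0 0;1 -7 51.7 3 0 0 0;1 -7 51.7 3 0 0 0;1 -7 51.7 3 0 0 0;1 -6 51.7 3 0 0 0;1 -6 51.7 3 0 0 0;1 0 0 0 0 0 0;1 0 0 0 0 0 0'
python3 - <<'E'
from lib import *
st(); tip(); u=np.array([np.cos(np.radians(206.3)),np.sin(np.radians(206.3)),0])
for z in(130,38): dip(np.array([600,297,z])+8*u,206.3)
E
```

```text
time_s: 33.3
ee_pos: [609.0, 304.5, 277.8]
ee_rot: [-179.3, 36.4, -156.4]
force: [-0.2, -0.6, -0.3]
gripper_width: 13.8
gripper_force: 35.0
t 33.3 pos [609.  304.5 277.8] rot [-179.3   36.4 -156.4] F [-0.2 -0.6 -0.3] w 13.8 g 35.0 q [ 27.  11. 101.  -5.  31. -83.]
tip [536.8 272.9 210.3]
shift [ 0.5  1.1 93.5] turn [-2.4 -3.6 -2.1] shift in new axes [ 6.4 -2.7 93.3]
tcp target [659.6 326.4 202.3]
shift [ 55.1   2.  167.5] turn [-2.4 -3.6 -2.1] shift in new axes [ 65.5  -2.7 163.7]
tcp target [659.6 326.4 110.3]
```

```bash
python3 -m crank '1 0 0 0 -2.4 -3.6 -2.1;1 1 0 30 0 0 0;1 1.5 -0.7 33 0 0 0;1 2 -1 30 0 0 0;1 2 -1 0 0 0 0;1 0 0 0 0 0 0;1 0 0 0 0 0 0'
python3 - <<'E'
from lib import *
st(); tip(); u=np.array([np.cos(np.radians(206.3)),np.sin(np.radians(206.3)),0])
for z in(38,): dip(np.array([600,297,z])+8*u,206.3)
a=[]
for n,c in (("side",(600,297,60)),("scene",(600,297,60))):
    C,im=snap(n,n+"8"); u0,v0=proj(C,c)[0].astype(int)
    R,p=pose(); T=proj(C,p+R@TIP)[0]
    im=cv2.resize(im[v0-75:v0+60,u0-65:u0+65],None,fx=3,fy=3,interpolation=cv2.INTER_CUBIC)
    cv2.circle(im,tuple(int(x) for x in (T-[u0-65,v0-75])*3),3,(0,0,255),1); a.append(im)
C,im=snap("wrist","w8")
cv2.imwrite("pics/d8.png",np.hstack(a))
print(proj(C,[[600,297,58]]))
E
```

```text
time_s: 34.17
ee_pos: [659.7, 326.0, 204.8]
ee_rot: [180.0, 40.2, -153.8]
force: [0.9, -0.7, -0.4]
gripper_width: 14.1
gripper_force: 35.0
t 34.17 pos [659.7 326.  204.8] rot [ 180.    40.2 -153.8] F [ 0.9 -0.7 -0.4] w 14.1 g 35.0 q [ 25.  19. 104.   3.  17. -93.]
tip [593.1 293.3 132.2]
shift [60.9  0.4 72.2] turn [-0.   0.2 -0.1] shift in new axes [60.7  0.4 72.5]
tcp target [659.6 326.4 110.3]
[[252.35237482 -25.27537529]]
```

View pics/d8.png

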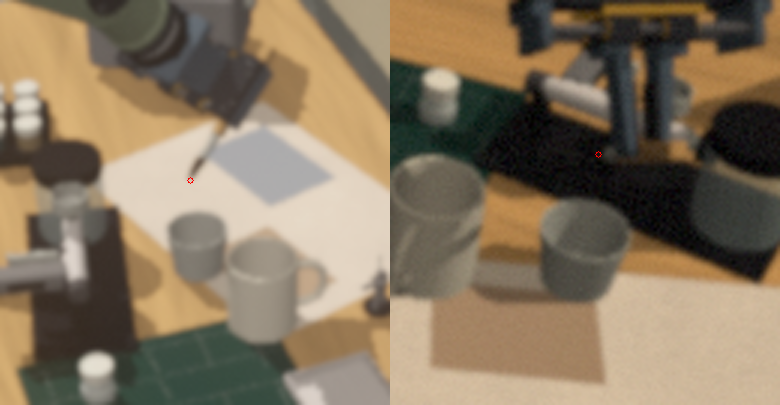

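```bash
python3 -m crank '1 0 0 0 0 8.2 0;1 0 0 0 0 0 0'
python3 - <<'E'
from lib import *
st(); tip(); u=np.array([np.cos(np.radians(206.3)),np.sin(np.radians(206.3)),0])
for z in(90,41): dip(np.array([600,297,z])+14*u,206.3,32)
E
```

```text
time_s: 34.58
ee_pos: [661.8, 327.9, 206.1]
ee_rot: [180.0, 32.3, -153.7]
force: [0.1, 1.1, 0.0]
gripper_width: 13.4
gripper_force: 35.0
t 34.58 pos [661.8 327.9 206.1] rot [ 180.    32.3 -153.7] F [0.1 1.1 0. ] w 13.4 g 35.0 q [ 25.  20.  97.   1.  30. -92.]
tip [586.9 291.  144.5]
shift [28.7 -0.3 46.8] turn [ 0.   0.3 -0. ] shift in new axes [28.5 -0.3 46.9]
tcp target [662.6 327.9 151.2]
shift [54.9 -0.3 88.2] turn [ 0.   0.3 -0. ] shift in new axes [54.5 -0.3 88.5]
tcp target [662.6 327.9 102.2]
```

```bash
python3 -m crank '1 14.3 0 23.4 0 0 0;1 14.3 0 23.4 0 0 0;1 9 0 14.5 0 0 0;1 9 0 14 0 0 0;1 8.3 0 13 0 0 0;1 0 0 0 0 0 0;1 0 0 0 0 0 0;1 0 0 0 0 0 0'
python3 - <<'E'
from lib import *
st(); tip()
C,im=snap("side","side9"); print([( [round(v) for v in d['point']],round(d['p'],2)) for d in models.search_frame("cleaner_cup","side")])
E
python3 -m crank '1 -14 0 -22 0 0 0;1 -14 0 -22 0 0 0;1 -14 0 -22 0 0 0;1 -14 0 -22 0 0 0;1 -12 0 -22 0 0 0;1 0 0 0 0 0 0'
python3 - <<'E'
from lib import *
np.set_printoptions(precision=1,suppress=True)
st(); tip()
V={f:load(f)[0] for f in ("v1","v5")}
s1=800/512; s5=788/512; r=lambda v,uv,s,z: ray(V[v],(uv[0]/s,uv[1]/s),z)
print("colour",r("v1",(508,325),s1,122),r("v5",(543,8),s5,122))
im1=cv2.resize(load("v1")[1][85:265,190:450],None,fx=3,fy=3,interpolation=cv2.INTER_CUBIC); cv2.imwrite("pics/air.png",im1)
E
```

```text
time_s: 35.58
ee_pos: [659.9, 326.9, 100.2]
ee_rot: [180.0, 32.0, -153.8]
force: [0.1, 0.4, -0.6]
gripper_width: 13.4
gripper_force: 35.0
t 35.58 pos [659.9 326.9 100.2] rot [ 180.    32.  -153.8] F [ 0.1  0.4 -0.6] w 13.4 g 35.0 q [ 25.  27. 104.   2.  17. -93.]
tip [584.7 289.8  39. ]
[([597, 281, 38], 0.91)]
time_s: 36.42
ee_pos: [660.2, 326.9, 231.7]
ee_rot: [180.0, 32.2, -153.8]
force: [0.2, 0.1, -0.2]
gripper_width: 13.8
gripper_force: 35.0
t 36.42 pos [660.2 326.9 231.7] rot [ 180.    32.2 -153.8] F [ 0.2  0.1 -0.2] w 13.8 g 35.0 q [ 25.  19.  95.   1.  34. -92.]
tip [585.3 290.  170.2]
colour [455.1 327.5 122. ] [461.1 328.9 122. ]
```

View pics/air.png

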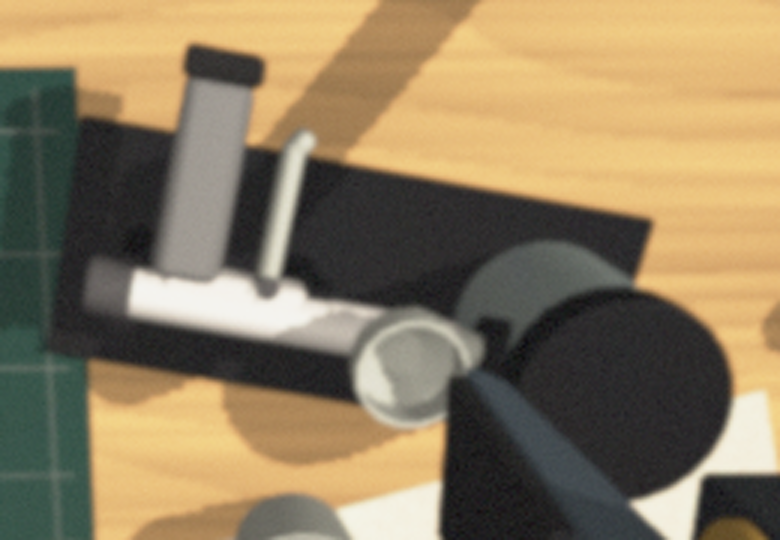

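```bash
cat > air.py <<'E'
from lib import *
from scipy.optimize import least_squares
np.set_printoptions(precision=1,suppress=True)
V={f:load(f)[0] for f in ("v1","v5")}
c=lambda x,y:np.array([x/3+190,y/3+85])
pk=[("v1",c(627,394),(0,162,115)),("v1",c(190,80),(-92,-30,88)),("v1",c(250,92),(-92,-2,88)),("v1",c(268,287),(-14,18,84)),("v5",np.array([661,34])/(788/512),(0,162,115))]
def W(q,X): a,b=np.cos(q[2]),np.sin(q[2]); return np.array([q[0]+a*X[0]-b*X[1],q[1]+b*X[0]+a*X[1],X[2]])
f=lambda q:np.concatenate([proj(V[v],W(q,X))[0]-uv for v,uv,X in pk])
o=least_squares(f,[440,260,0.]); q=o.x
# colour cup centre in world from both views
cc=(ray(V["v1"],c(413,367),122)+ray(V["v5"],np.array([543,8])/(788/512),122))/2
if __name__=="__main__":
    print("air",q[:2],np.degrees(q[2]),"res px",o.fun); print("squeeze",W(q,(-56,-10,75)))
    print("cc",ray(V["v1"],c(413,367),122),ray(V["v5"],np.array([543,8])/(788/512),122))
    a,b=np.cos(q[2]),np.sin(q[2]); d=cc[:2]-q[:2]; print("cc in air",a*d[0]+b*d[1],-b*d[0]+a*d[1])
E
python3 air.py
```

```text
air [444.4 256. ] -10.472373474587638 res px [-1.2  4.1 -2.6 -1.   1.4 -0.6 -1.1  0.5  3.2 -1.8]
squeeze [387.6 256.4  75. ]
cc [454.3 330.3 122. ] [461.1 328.9 122. ]
cc in air -0.34447555694526777 74.79489957724996
```

```bash
cat > rim.py <<'E'
from lib import *
from scipy.ndimage import map_coordinates
def up(im): return cv2.GaussianBlur(cv2.cvtColor(im,cv2.COLOR_BGR2GRAY).astype(np.float32),(0,0),1.5)
I={}
C,im=load("v1"); I["v1"]=(C,up(cv2.resize(im,(1024,768),interpolation=cv2.INTER_CUBIC)))
C,im=load("v5"); I["v5"]=(C,up(cv2.resize(im,(1024,768),interpolation=cv2.INTER_CUBIC)))
for n in("side","scene"): I[n]=(cam(n),up(cv2.resize(cv2.imread(f"pics/{n}0.png"),(1024,768))))
th=np.linspace(0,2*np.pi,120,endpoint=False)
def score(C,g,x,y,z,r):
    S=lambda rr: map_coordinates(g,(proj(C,np.c_[x+rr*np.cos(th),y+rr*np.sin(th),np.full(120,z)])*2)[:,::-1].T,order=1,mode="nearest")
    return np.mean(np.abs(S(r+1.5)-S(r-1.5)))
def find(n,x0,y0,z,r,w=14):
    C,g=I[n]; xs=np.arange(-w,w+.1,1)
    s=[(score(C,g,x0+a,y0+b,z,r),x0+a,y0+b) for a in xs for b in xs]; s.sort(reverse=True); return [tuple(np.round(k,1)) for k in s[:3]]
if __name__=="__main__":
    for n in I:
        print(n,"colour",find(n,457,329,122,22),"inner",find(n,457,329,122,20))
    for n in("v5","side","scene"): print(n,"cleaner",find(n,600,297,58,38),"lid",find(n,472,413,115,42))
    print("v1 lid",find("v1",472,413,115,42))
E
python3 rim.py
```

```text
v1 colour [(np.float64(43.4), np.float64(453.0), np.float64(328.0)), (np.float64(43.3), np.float64(455.0), np.float64(331.0)), (np.float64(43.1), np.float64(455.0), np.float64(330.0))] inner [(np.float64(46.2), np.float64(450.0), np.float64(327.0)), (np.float64(45.4), np.float64(450.0), np.float64(326.0)), (np.float64(44.0), np.float64(451.0), np.float64(327.0))]
v5 colour [(np.float64(43.9), np.float64(459.0), np.float64(330.0)), (np.float64(40.9), np.float64(460.0), np.float64(330.0)), (np.float64(40.3), np.float64(458.0), np.float64(330.0))] inner [(np.float64(36.6), np.float64(461.0), np.float64(328.0)), (np.float64(35.2), np.float64(461.0), np.float64(329.0)), (np.float64(35.0), np.float64(460.0), np.float64(328.0))]
side colour [(np.float64(6.4), np.float64(457.0), np.float64(334.0)), (np.float64(6.3), np.float64(458.0), np.float64(334.0)), (np.float64(6.3), np.float64(457.0), np.float64(333.0))] inner [(np.float64(6.6), np.float64(456.0), np.float64(342.0)), (np.float64(6.6), np.float64(456.0), np.float64(341.0)), (np.float64(6.6), np.float64(455.0), np.float64(342.0))]
scene 
[... 938 characters left out ...]
loat64(471.0), np.float64(399.0)), (np.float64(11.8), np.float64(470.0), np.float64(399.0)), (np.float64(11.8), np.float64(471.0), np.float64(400.0))]
scene cleaner [(np.float64(10.1), np.float64(597.0), np.float64(294.0)), (np.float64(10.0), np.float64(596.0), np.float64(294.0)), (np.float64(10.0), np.float64(596.0), np.float64(295.0))] lid [(np.float64(14.7), np.float64(477.0), np.float64(414.0)), (np.float64(14.6), np.float64(478.0), np.float64(414.0)), (np.float64(14.6), np.float64(477.0), np.float64(415.0))]
v1 lid [(np.float64(51.6), np.float64(473.0), np.float64(416.0)), (np.float64(51.3), np.float64(473.0), np.float64(415.0)), (np.float64(51.2), np.float64(472.0), np.float64(416.0))]
```

Run:
```python
from lib import *
u=np.array([np.cos(np.radians(215.8)),np.sin(np.radians(215.8)),0])
for z in(170,111): dip(np.array([458.5,330,z])+5*u,215.8,42)
```

```text
shift [ 89.2 103.1 -71.6] turn [-5.7 -9.8 -7.6] shift in new axes [ 61.8 120.5 -73.2]
tcp target [512.8 369.1 244.8]
shift [120.6 103.1 -21.7] turn [-5.7 -9.8 -7.6] shift in new axes [101.3 120.5 -29.4]
tcp target [512.8 369.1 185.8]
```

```bash
python3 -m crank '1 0 0 0 -2.85 -4.9 -3.8;1 0 0 0 -2.85 -4.9 -3.8;1 0 24 -18.3 0 0 0;1 12 24 -18.3 0 0 0;1 15 24 -18.3 0 0 0;1 17 24 -18.3 0 0 0;1 17.8 24.5 0 0 0 0;1 0 0 0 0 0 0;1 0 0 0 0 0 0'
python3 - <<'E'
from lib import *
st();tip()
u=np.array([np.cos(np.radians(215.8)),np.sin(np.radians(215.8)),0])
for z in(111,): dip(np.array([458.5,330,z])+5*u,215.8,42)
snap("side","side10");snap("scene","scene10")
for n in ("side","scene"): print([( [round(v) for v in d['point']],round(d['p'],2)) for d in models.search_frame("brush_tip",n)])
E
```

```text
time_s: 37.55
ee_pos: [512.2, 373.2, 244.4]
ee_rot: [179.4, 40.3, -145.6]
force: [0.6, -0.0, 0.4]
gripper_width: 13.4
gripper_force: 35.0
t 37.55 pos [512.2 373.2 244.4] rot [ 179.4   40.3 -145.6] F [ 0.6 -0.   0.4] w 13.4 g 35.0 q [ 35.   8. 113.   1.  19. -90.]
tip [451.  331.4 171.7]
shift [39.3 -4.1 43.4] turn [-0.4 -1.7 -1.1] shift in new axes [40.6 -3.6 42.2]
tcp target [512.8 369.1 185.8]
[([770, -377, 5], 0.78), ([486, 352, 206], 0.61)]
[([541, 385, 265], 0.74), ([779, -372, 7], 0.57), ([852, -25, 12], 0.54)]
```

```bash
python3 -m crank '1 0 -3.8 0 -0.4 -1.7 -1.1;1 10 0 10.5 0 0 0;1 10 0 10.5 0 0 0;1 10 0 10.5 0 0 0;1 0 0 0 0 0 0'
python3 - <<'E'
from lib import *
st();tip()
u=np.array([np.cos(np.radians(215.8)),np.sin(np.radians(215.8)),0])
for z in(111,): dip(np.array([458.5,330,z])+5*u,215.8,42)
E
```

```text
time_s: 38.38
ee_pos: [512.9, 368.7, 199.7]
ee_rot: [180.0, 41.8, -144.2]
force: [-0.1, -0.4, -0.0]
gripper_width: 13.7
gripper_force: 35.0
t 38.38 pos [512.9 368.7 199.7] rot [ 180.    41.8 -144.2] F [-0.1 -0.4 -0. ] w 13.7 g 35.0 q [ 34.  10. 119.   7.   9. -98.]
tip [454.4 326.5 125.1]
shift [ 9.2  0.5 10.5] turn [ 0.  -0.2 -0. ] shift in new axes [ 9.2  0.5 10.4]
tcp target [512.8 369.1 185.8]
```

```bash
python3 -m crank '1 4 0.2 4.7 0 0 0;1 4 0.2 4.7 0 0 0;1 1.2 0 1.3 0 0 0;1 0 0 0 0 0 0;1 0 0 0 0 0 0;1 0 0 0 0 0 0'
python3 - <<'E'
from lib import *
st();tip()
C,im=snap("side","side11"); C2,_=snap("scene","scene11")
E
python3 -m crank '1 -10 0 -10 0 0 0;1 -15 0 -17 0 0 0;1 -15 0 -17 0 0 0;1 -10 0 -15 0 0 0;1 0 0 0 0 0 0'
python3 - <<'E'
from lib import *
st();tip()
u=np.array([np.cos(np.radians(206.3)),np.sin(np.radians(206.3)),0])
for z in(150,41): dip(np.array([600.5,296,z])+14*u,206.3,32)
# where are dark bristles at side11 vs expected tip / cup
E
```

```text
time_s: 39.12
ee_pos: [513.0, 369.9, 187.3]
ee_rot: [180.0, 42.0, -144.1]
force: [-0.0, -0.5, 0.1]
gripper_width: 13.6
gripper_force: 35.0
t 39.12 pos [513.  369.9 187.3] rot [ 180.    42.  -144.1] F [-0.  -0.5  0.1] w 13.6 g 35.0 q [  34.   11.  120.    9.    7. -100.]
tip [454.8 327.9 112.4]
time_s: 39.85
ee_pos: [511.7, 368.9, 266.4]
ee_rot: [-180.0, 42.2, -144.1]
force: [0.3, 0.1, -0.9]
gripper_width: 13.8
gripper_force: 35.0
t 39.85 pos [511.7 368.9 266.4] rot [-180.    42.2 -144.1] F [ 0.3  0.1 -0.9] w 13.8 g 35.0 q [ 34.   6. 113.   3.  19. -95.]
tip [453.6 327.  191.3]
shift [ -35.6 -122.7  106.8] turn [ 5.8 10.2  7.6] shift in new axes [ -70.1 -104.7  108.9]
tcp target [663.1 326.9 211.2]
shift [  37.7 -122.7  187.5] turn [ 5.8 10.2  7.6] shift in new axes [ -12.3 -104.7  201.3]
tcp target [663.1 326.9 102.2]
```

Run:
```python
from lib import *
from scipy.ndimage import map_coordinates
C,im=load("side8"); g=cv2.cvtColor(im,cv2.COLOR_BGR2GRAY).astype(float)
R=Ro.from_euler('xyz',[180,40.2,-153.8],degrees=True).as_matrix(); p=np.array([659.7,326,204.8])
xs=np.arange(60,125,5)
print("x",xs)
for dz in np.arange(-14,24,3):
    uv=proj(C,np.array([p+R@[x,0,dz] for x in xs])); print(dz,map_coordinates(g,uv[:,::-1].T,order=1).round().astype(int))
```

```text
x [ 60  65  70  75  80  85  90  95 100 105 110 115 120]
-14 [210 209 206 201 195 194 197 203 209 212 212 213 213]
-11 [204 203 199 189 178 178 186 193 202 209 213 213 213]
-8 [196 194 188 172 156 157 164 176 193 206 213 213 213]
-5 [185 183 176 153 133 132 140 158 181 202 212 213 213]
-2 [173 172 164 138 114 110 124 145 173 201 212 213 213]
1 [162 162 154 128 109 115 126 140 173 204 212 213 212]
4 [155 155 150 132 125 133 140 155 182 205 212 213 213]
7 [153 155 154 151 150 158 165 175 191 208 212 213 213]
10 [157 159 166 170 173 182 187 191 202 211 212 213 213]
13 [162 165 175 186 192 198 199 202 209 212 212 213 213]
16 [167 170 183 199 203 206 208 209 212 213 212 213 213]
19 [170 173 188 203 209 212 212 212 213 213 212 213 213]
22 [171 175 191 208 212 213 213 213 214 213 212 213 213]
```

Run:
```python
from lib import *
from scipy.ndimage import map_coordinates
C,im=load("side8"); im=im.astype(float)
R=Ro.from_euler('xyz',[180,40.2,-153.8],degrees=True).as_matrix(); p=np.array([659.7,326,204.8])
dz=np.arange(-20,32,3)
print("dz",dz)
for x in (22,30,38,46,54,62,70,80,90):
    uv=proj(C,np.array([p+R@[x,0,d] for d in dz]))
    b,g,r=[map_coordinates(im[:,:,k],uv[:,::-1].T,order=1) for k in range(3)]
    print(x,"r",r.round().astype(int),"r-b",(r-b).round().astype(int))
uv=proj(C,np.array([p,p+R@[0,0,10],p+R@[0,10,0],p+R@[10,0,0],p+[0,0,10]])); print((uv[1:]-uv[0]).round(2))
# wrist view: tip lateral
C,im=load("w8"); uv=proj(C,np.array([p+R@[x,0,7.5] for x in (50,70,90,103)])); print(uv)
for u,v in uv:
    print(int(v),im[int(round(v)),225:285:4].sum(1)//3)
```

```text
dz [-20 -17 -14 -11  -8  -5  -2   1   4   7  10  13  16  19  22  25  28  31]
22 r [ 82  85  86  87  88  87  87  86  87  91  97 103 115 128 139 158 176 193] r-b [22 25 25 27 28 28 28 26 24 21 19 19 19 20 21 24 26 28]
30 r [166 171 176 176 171 166 158 150 148 153 165 182 198 206 213 214 210 207] r-b [65 64 67 70 72 74 70 65 58 50 42 38 34 32 31 29 26 23]
38 r [215 214 210 204 195 186 176 166 159 166 178 192 203 208 207 201 192 183] r-b [51 50 54 59 64 68 67 61 56 47 40 35 32 28 24 19 13  8]
46 r [225 222 216 206 196 184 173 169 170 176 186 193 193 190 184 179 175 174] r-b [34 34 33 32 30 28 25 25 24 24 23 21 18 13  9  5  2  1]
54 r [227 224 221 213 203 192 179 168 162 160 165 169 171 173 173 172 172 172] r-b [32 31 30 28 26 23 20 17 15 12 10  7  4  3  2  1  0  0]
62 r [228 225 222 215 205 193 179 167 160 157 160 165 169 172 173 173 174 174] r-b [32 31 31 29 27 24 20 17 13  8  5  3  2  2  2  2  2  2]
70 r [226 223 217 210 198 185 172 161 156 160 172 181 189 195 198 200 200 200] r-b [33 32 30 28 26 23 21 19 17 15 16 16 16 16 17 17 18 18]
80 r [222 217 208 191 169 146 127 121 138 162 186 205 215 221 225 226 227 227] r-b [32 33 33 34 34 33 31 30 31 32 33 33 33 33 33 33 33 33]
90 r [223 220 210 199 177 154 138 140 153 178 200 212 221 225 226 227 227 227] r-b [33 33 33 34 34 34 34 33 33 33 33 33 33 33 33 33 33 33]
[[ 1.36  1.18]
 [-2.03 -1.05]
 [-1.53  2.46]
 [-0.06 -2.5 ]]
[[251.23946399 151.39223641]
 [251.12397444 110.97910598]
 [251.00002478  67.60554036]
 [250.91446969  37.66734231]]
151 [177 179 180 182 180 114 110 136 147 156 134 128 131 131 131]
110 [179 180 182 180 179 102 108 139 150 152 144 175 130 128 128]
67 [127 125 123 128 126  61  36  42  47  42  86 175 173 168 177]
37 [124 123 124 125 124 123  99  38  47 137 171 171 168 168 168]
```

Run:
```python
from lib import *
C,im=load("w8"); g=im.sum(2)//3
print("col255 rows 10..60",g[10:60:2,254],g[10:60:2,256])
R=Ro.from_euler('xyz',[180,40.2,-153.8],degrees=True).as_matrix(); p=np.array([659.7,326,204.8])
for X in ([103.5,0,7.5],[106,0,7.5],[103.5,0,0],[42.5,0,7.5],[42.5,0,14.5],[74,0,7.5]): print(X,proj(C,p+R@X)[0].round(1))
print("rows 60..200 col 254 (b,g,r)",[(v,*im[v,254]) for v in range(60,200,8)])
```

```text
col255 rows 10..60 [ 94  93  95  96  96  92  94  95  95  96 116 131 123  89  39  38  43  39
  40  35  40  42  43  43  41] [ 91  92  94  94  95  95  94  96  97  97 119 133 130  98  44  42  42  40
  46  39  38  43  48  44  45]
[103.5, 0, 7.5] [250.9  36.5]
[106, 0, 7.5] [250.9  30.5]
[103.5, 0, 0] [250.7  34.1]
[42.5, 0, 7.5] [251.3 165.8]
[42.5, 0, 14.5] [251.4 162.8]
[74, 0, 7.5] [251.1 102.6]
rows 60..200 col 254 (b,g,r) [(60, np.uint8(36), np.uint8(43), np.uint8(56)), (68, np.uint8(37), np.uint8(47), np.uint8(57)), (76, np.uint8(37), np.uint8(46), np.uint8(58)), (84, np.uint8(41), np.uint8(47), np.uint8(62)), (92, np.uint8(26), np.uint8(40), np.uint8(55)), (100, np.uint8(33), np.uint8(45), np.uint8(53)), (108, np.uint8(135), np.uint8(150), np.uint8(152)), (116, np.uint8(137), np.uint8(149), np.uint8(151)), (124, np.uint8(135), np.uint8(149), np.uint8(151)), (132, np.uint8(135), np.uint8(149), np.uint8(151)), (140, np.uint8(133), np.uint8(148), np.uint8(151)), (148, np.uint8(135), np.uint8(147), np.uint8(149)), (156, np.uint8(134), np.uint8(146), np.uint8(150)), (164, np.uint8(132), np.uint8(146), np.uint8(148)), (172, np.uint8(78), np.uint8(118), np.uint8(151)), (180, np.uint8(81), np.uint8(122), np.uint8(161)), (188, np.uint8(78), np.uint8(120), np.uint8(155)), (196, np.uint8(60), np.uint8(92), np.uint8(120))]
```

```bash
python3 -m crank '1 0 0 0 2.9 5.1 3.8;1 0 0 0 2.9 5.1 3.8;1 -20 -26 10 0 0 0;1 -20 -26 10 0 0 0;1 -20 -26 20 0 0 0;1 -10 -26.7 29 0 0 0;1 0 0 30 0 0 0;1 0 0 0 0 0 0;1 0 0 0 0 0 0'
python3 - <<'E'
from lib import *
st();tip()
u=np.array([np.cos(np.radians(206.3)),np.sin(np.radians(206.3)),0])
for z in(41,): dip(np.array([600.5,296,z])+14*u,206.3,32)
I=snap("side","side12")
print([( [round(v) for v in d['point']],round(d['p'],2)) for d in models.search_frame("cleaner_cup","side")])
E
```

```text
time_s: 40.98
ee_pos: [657.3, 324.3, 217.2]
ee_rot: [-179.9, 31.8, -153.6]
force: [0.3, 0.6, -0.3]
gripper_width: 13.7
gripper_force: 35.0
t 40.98 pos [657.3 324.3 217.2] rot [-179.9   31.8 -153.6] F [ 0.3  0.6 -0.3] w 13.7 g 35.0 q [ 25.  20.  96.   1.  32. -92.]
tip [582.  286.9 156.3]
shift [ 5.510e+01 -1.000e-01  1.011e+02] turn [-0.  -0.2  0.1] shift in new axes [ 55.5  -0.2 100.9]
tcp target [663.1 326.9 102.2]
[([596, 292, 38], 0.96), ([776, 141, 11], 0.58)]
```

```bash
python3 -m crank '1 11 0 20 0 0 0;1 11 0 20 0 0 0;1 11 0 20 0 0 0;1 11 0 20 0 0 0;1 11 0 20.5 0 0 0;1 0 0 0 0 0 0;1 0 0 0 0 0 0;1 0 0 0 0 0 0'
python3 -c "
from lib import *
st();tip()"
python3 -m crank '1 -12 0 -22 0 0 0;1 -12 0 -22 0 0 0;1 -12 0 -22 0 0 0;1 -12 0 -22 0 0 0;1 -14 0 -22 0 0 0;1 0 0 0 0 8 0;1 0 0 0 0 8 0;1 0 0 0 0 8 0;1 0 0 0 0 8 0;1 0 0 0 0 0 0'
python3 -c "
from lib import *
st();go([691.8,-74.8,200],[180,0,92.1])"
```

```text
time_s: 42.08
ee_pos: [663.9, 327.1, 104.8]
ee_rot: [-179.9, 32.0, -153.6]
force: [-0.0, 0.1, 0.1]
gripper_width: 13.8
gripper_force: 35.0
t 42.08 pos [663.9 327.1 104.8] rot [-179.9   32.  -153.6] F [-0.   0.1  0.1] w 13.8 g 35.0 q [ 25.  27. 104.   2.  18. -93.]
tip [588.8 289.9  43.7]
time_s: 43.32
ee_pos: [660.2, 325.4, 228.1]
ee_rot: [-179.9, -0.1, -153.7]
force: [-0.5, 0.3, 0.2]
gripper_width: 13.9
gripper_force: 35.0
t 43.33 pos [660.2 325.4 228.1] rot [-1.799e+02 -1.000e-01 -1.537e+02] F [-0.5  0.3  0.2] w 13.9 g 35.0 q [ 25.  34.  64.  -0.  82. -91.]
shift [ 149.  -372.7   28.9] turn [ -0.2  -0.  114.2] shift in new axes [-401.1   16.9   28.1]
```

```bash
python3 -m crank '1 0 0 0 0 -8 0;1 0 0 0 0 -8 0;1 0 0 0 0 -8 0;1 0 0 0 0 -8 0;1 0 0 0 0 0 0'
python3 -c "
from lib import *
st();tip()
u=np.array([np.cos(np.radians(206.3)),np.sin(np.radians(206.3)),0])
dip(np.array([600.5,296,39])+14*u,206.3,32)"
```

```text
time_s: 43.95
ee_pos: [654.2, 322.5, 227.6]
ee_rot: [-179.9, 31.5, -153.7]
force: [0.6, 0.0, -1.1]
gripper_width: 13.8
gripper_force: 35.0
t 43.95 pos [654.2 322.5 227.6] rot [-179.9   31.5 -153.7] F [ 0.6  0.  -1.1] w 13.8 g 35.0 q [ 25.  19.  96.   1.  34. -92.]
tip [578.6 285.1 167.2]
shift [ 58.1   0.2 113.8] turn [-0.1 -0.5  0. ] shift in new axes [ 59.1   0.  113.3]
tcp target [663.1 326.9 100.2]
```

```bash
python3 -m crank '1 10 0 19 0 -0.4 0;1 10 0 19 0 0 0;1 10 0 19 0 0 0;1 10 0 19 0 0 0;1 10 0 19 0 0 0;1 9 0 18 0 0 0;1 0 0 0 0 0 0;1 0 0 0 0 0 0;1 0 0 0 0 0 0'
python3 -c "
from lib import *
st();tip()"
python3 -m crank '1 -12 0 -22 0 0 0;1 -12 0 -22 0 0 0;1 -12 0 -22 0 0 0;1 -12 0 -22 0 0 0;1 -14 0 -24 0 0 0;1 0 0 0 0 8 0;1 0 0 0 0 8 0;1 0 0 0 0 8 0;1 0 0 0 0 8 0;1 0 0 0 0 0 0'
python3 -c "
from lib import *
st();go([691.8,-74.8,200],[180,0,92.1])"
```

```text
time_s: 45.08
ee_pos: [668.5, 329.3, 103.7]
ee_rot: [-179.9, 32.3, -153.6]
force: [0.6, -0.2, -0.7]
gripper_width: 13.8
gripper_force: 35.0
t 45.08 pos [668.5 329.3 103.7] rot [-179.9   32.3 -153.6] F [ 0.6 -0.2 -0.7] w 13.8 g 35.0 q [ 25.  27. 103.   2.  17. -93.]
tip [593.7 292.3  42. ]
time_s: 46.32
ee_pos: [662.9, 326.7, 228.9]
ee_rot: [-179.9, 0.3, -153.7]
force: [0.1, -0.2, -0.6]
gripper_width: 13.6
gripper_force: 35.0
t 46.33 pos [662.9 326.7 228.9] rot [-179.9    0.3 -153.7] F [ 0.1 -0.2 -0.6] w 13.6 g 35.0 q [ 25.  34.  64.  -0.  82. -91.]
shift [ 152.1 -372.7   28.6] turn [  0.2   0.2 114.2] shift in new axes [-402.3   14.2   28.9]
```

```bash
python3 -m crank '1 0 0 0 0 0 10.38;1 0 0 0 0 0 10.38;1 0 0 0 0 0 10.38;1 0 0 0 0 0 10.38;1 0 0 0 0 0 10.38;1 0 0 0 0 0 10.38;1 0 0 0 0 0 10.38;1 0 0 0 0 0 10.38;1 0 0 0 0 0 10.38;1 0 0 0 0 0 10.38'
python3 -m crank '1 0 0 0 0 0 10.38;1 -50 1.7 0 0 0 0;1 -50 1.7 0 0 0 0;1 -50 1.7 0 0 0 0;1 -50 1.7 0 0 0 0;1 -50 1.7 0 0 0 0;1 -50 1.7 0 0 0 0;1 -50 1.7 0 0 0 0;1 -50 1.7 0 0 0 0;1 0 0 0 0 0 0'
python3 -c "
from lib import *
st();go([691.8,-74.8,18],[180,0,92.1]);snap('wrist','w13');print([( [round(v) for v in d['point']],round(d['p'],2)) for d in models.search_frame('tin','wrist')])"
```

```text
time_s: 47.58
ee_pos: [660.3, 325.5, 230.8]
ee_rot: [179.6, -0.0, 102.2]
force: [-0.4, 0.6, -0.7]
gripper_width: 13.8
gripper_force: 35.0
time_s: 48.82
ee_pos: [688.6, -77.1, 230.4]
ee_rot: [179.7, 0.1, 91.9]
force: [0.7, 0.5, 0.6]
gripper_width: 13.7
gripper_force: 35.0
t 48.83 pos [688.6 -77.1 230.4] rot [1.797e+02 1.000e-01 9.190e+01] F [0.7 0.5 0.6] w 13.7 g 35.0 q [-7. 29. 72. -0. 79. -9.]
shift [  2.5   2.  212.4] turn [ 0.3  0.1 -0.2] shift in new axes [  2.2   3.3 212.4]
[([670, -22, 4], 0.79)]
```

```bash
python3 -m crank '1 0.5 0.5 45 0.3 0 -0.2;1 0.5 0.5 45 0 0 0;1 0.5 1 45 0 0 0;1 0.5 0.5 40 0 0 0;1 0 0 22 0 0 0;1 0 0 10 0 0 0;1 0 0 5 0 0 0;1 0 0 0 0 0 0;1 0 0 0 0 0 0'
python3 -c "
from lib import *
st()"
```

```text
time_s: 50.05
ee_pos: [692.5, -71.3, 18.8]
ee_rot: [180.0, 0.0, 92.3]
force: [-0.1, 0.1, 0.3]
gripper_width: 13.6
gripper_force: 35.0
t 50.05 pos [692.5 -71.3  18.8] rot [180.    0.   92.3] F [-0.1  0.1  0.3] w 13.6 g 35.0 q [-7. 39. 86. -0. 55. -9.]
```

```bash
python3 -m crank '1 -3 0 2 0 0 0;1 0 0 0 0 0 0;0.4 0 0 0 0 0 0;0.2 0 0 0 0 0 0;0 0 0 0 0 0 0;0 0 0 0 0 0 0;0 0 0 -30 0 0 0;0 0 0 -50 0 0 0;0 0 0 -60 0 0 0;0 0 0 -60 0 0 0'
python3 - <<'E'
from lib import *
st(); C,im=snap("wrist","w14")
print([( [round(v) for v in d['point']],round(d['p'],2)) for d in models.search_frame('brush','wrist')])
# brush tip/axis check: dark bristles + wood inside tin
hsv=cv2.cvtColor(im,cv2.COLOR_BGR2HSV)
P=proj(C,[[688,30,9],[689,-30,16],[692,-90,16]]); print(P.round())
for u,v in P: print(im[int(v),int(u)-12:int(u)+13:4].tolist() if 0<=v<384 else None)
go([387,257,240],[180,0,78.5])
E
```

```text
time_s: 51.3
ee_pos: [692.0, -74.2, 217.3]
ee_rot: [-179.9, -0.0, 92.3]
force: [1.0, -0.3, -0.6]
gripper_width: 45.6
gripper_force: 0.0
t 51.3 pos [692.  -74.2 217.3] rot [-179.9   -0.    92.3] F [ 1.  -0.3 -0.6] w 45.6 g 0.0 q [-7. 30. 72. -0. 78. -9.]
[([843, -27, 14], 0.97), ([692, -57, 12], 0.83)]
[[256.  63.]
 [255. 123.]
 [255. 177.]]
[[209, 219, 225], [211, 220, 224], [196, 208, 217], [157, 170, 179], [200, 213, 221], [207, 218, 226], [203, 216, 222]]
[[206, 219, 224], [208, 219, 225], [186, 202, 212], [169, 188, 195], [148, 165, 172], [154, 165, 173], [207, 217, 225]]
[[209, 221, 227], [207, 219, 226], [111, 154, 192], [100, 151, 198], [97, 150, 192], [141, 154, 166], [210, 221, 228]]
shift [ 344.  -294.9  -20.2] turn [ 0.8  0.  13.8] shift in new axes [ 263.5 -368.8  -15.3]
```

```bash
python3 -m crank '-1 0 0 -4 0 0 -9.56;-1 0 0 -4 0 0 -9.56;-1 0 0 -4 0 0 -9.56;-1 0 0 -4 0 0 -9.56;-1 0 0 -4 0 0 -9.56;-1 0 0 0 0 0 -9.56;-1 0 0 0 0 0 -9.56;-1 0 0 0 0 0 -9.56;-1 0 0 0 0 0 0'
python3 -c "
from lib import *
st();go([387,257,240],[180,0,168.8])"
```

```text
time_s: 52.52
ee_pos: [692.1, -74.3, 235.0]
ee_rot: [-180.0, -0.2, 168.7]
force: [-0.1, -0.0, -0.2]
gripper_width: 90.9
gripper_force: 0.0
t 52.52 pos [692.1 -74.3 235. ] rot [-180.    -0.2  168.7] F [-0.1 -0.  -0.2] w 90.9 g 0.0 q [ -7.  29.  70.  -0.  80. -86.]
shift [364.1 265.   -4. ] turn [-0.  -0.2 -0.1] shift in new axes [363.7 265.7  -5. ]
```

```bash
python3 -m crank '-1 39 37.9 0 0 0 0;-1 39 37.9 0 0 0 0;-1 39 37.9 0 0 0 0;-1 39 37.9 0 0 0 0;-1 39 37.9 0 0 0 0;-1 39 37.9 0 0 0 0;-1 40 37.9 0 0 0 0;-1 0 0 0 0 0 0;-1 0 0 0 0 0 0'
python3 - <<'E'
import rim; from lib import *
from scipy.ndimage import map_coordinates
st(); go([387,257,70],[180,0,168.8]); C,im=snap("wrist","w15")
g=rim.up(cv2.resize(im,(1024,768),interpolation=cv2.INTER_CUBIC)); rim.I["w"]=(C,g)
print(proj(C,[[458.5,330,122],[476,414.5,115],[387,257,75]]).round())
print("colour",rim.find("w",458,330,122,22)[:2],"lid",rim.find("w",476,414,115,42)[:2])
# grip edges: profile across airbrush y at x=-60, z=88 (grip top) using pose (443.5,256,-11.3deg)
a=np.radians(-11.3); ys=np.arange(-50,45,3)
for z in (88,84):
  for x in (-75,-60,-45):
    X=np.array([[443.5+np.cos(a)*x-np.sin(a)*y,256+np.sin(a)*x+np.cos(a)*y,z] for y in ys]); uv=proj(C,X)*2
    print(z,x,map_coordinates(g,uv[:,::-1].T,order=1).round().astype(int))
print(ys)
E
```

```text
time_s: 53.65
ee_pos: [475.3, 238.9, 236.1]
ee_rot: [-180.0, -0.1, 168.8]
force: [0.9, 0.4, 0.5]
gripper_width: 91.4
gripper_force: 0.0
t 53.65 pos [475.3 238.9 236.1] rot [-1.800e+02 -1.000e-01  1.688e+02] F [0.9 0.4 0.5] w 91.4 g 0.0 q [ 25.  14.  94.   0.  72. -53.]
shift [ 89.9   0.7 166.2] turn [-0.  -0.1 -0. ] shift in new axes [ 90.1   0.7 166.1]
[[358. 146.]
 [458. 145.]
 [255.  76.]]
colour [(np.float64(103.1), np.float64(458.0), np.float64(330.0)), (np.float64(101.5), np.float64(458.0), np.float64(329.0))] lid [(np.float64(78.8), np.float64(474.0), np.float64(414.0)), (np.float64(75.9), np.float64(474.0), np.float64(415.0))]
88 -75 [172 172 172 171 170 169 161 100 125 139 141 143 142 145 141 126 159 176
 178 178 178 174 149 197 191 124 121 120 119 120 120 120]
88 -60 [120 136 172 172 171 170 164 104 125 140 140 141 144 144 141 129 153 175
 177 152 120 120 192 202 131 125 126 128 129 134 179 186]
88 -45 [ 31  36  43  42  44  41  40  82 122 140 141 142 143 144 142 128  67  41
  32  34  34 104 188 200  70  33  31  29  33  41  43  44]
84 -75 [171 171 172 170 169 168 157 100 127 140 141 143 143 145 141 126 157 177
 177 178 178 175 148 194 202 129 120 119 119 119 120 120]
84 -60 [120 143 172 172 170 169 161 101 127 140 140 141 144 144 141 129 152 176
 178 153 121 116 185 207 137 126 127 128 129 130 173 186]
84 -45 [ 32  37  43  43  44  41  40  86 124 140 141 142 143 144 142 128  69  41
  33  34  33  95 181 205  91  31  31  29  33  40  43  43]
[-50 -47 -44 -41 -38 -35 -32 -29 -26 -23 -20 -17 -14 -11  -8  -5  -2   1
   4   7  10  13  16  19  22  25  28  31  34  37  40  43]
```

```bash
python3 -m crank '-1 45 0 0 0 0 0;-1 45 0 0 0 0 0;-1 0 0 30 0 0 0;-1 0 0 35 0 0 0;-1 0 0 35 0 0 0;-1 0 0 30 0 0 0;-1 0 0 20 0 0 0;-1 0 0 14 0 0 0;-1 0 0 0 0 0 0;-1 0 0 0 0 0 0'
python3 -c "
from lib import *
st();go([387,257,70],[180,0,168.8])"
```

```text
time_s: 54.95
ee_pos: [387.2, 256.7, 72.9]
ee_rot: [180.0, -0.0, 168.8]
force: [0.5, -0.9, 0.8]
gripper_width: 91.0
gripper_force: 0.0
t 54.95 pos [387.2 256.7  72.9] rot [180.   -0.  168.8] F [ 0.5 -0.9  0.8] w 91.0 g 0.0 q [ 32.  18. 116.   0.  46. -47.]
shift [0.3 0.2 2.9] turn [ 0. -0. -0.] shift in new axes [0.3 0.2 2.9]
```

Close with 25 N; check that the opening reaches about 39 mm.

```bash
python3 -m crank '-0.4 0 0 1.5 0 0 0;0 0 0 0 0 0 0;0.3 0 0 0 0 0 0;0.6 0 0 0 0 0 0;1 0 0 0 0 0 0;1 0 0 0 0 0 0;1 0 0 0 0 0 0' 25
python3 -c "
from lib import *
st()"
```

```text
time_s: 55.82
ee_pos: [386.3, 256.6, 70.9]
ee_rot: [-180.0, -0.1, 168.8]
force: [-1.5, 1.7, 1.8]
gripper_width: 42.7
gripper_force: 23.9
t 55.83 pos [386.3 256.6  70.9] rot [-1.800e+02 -1.000e-01  1.688e+02] F [-1.5  1.7  1.8] w 42.7 g 23.9 q [ 32.  18. 116.   0.  46. -47.]
```

```bash
python3 -m crank '1 0 0 0 0 0 0;1 0 0 0 0 0 0;1 0 0 0 0 0 0;1 0 0 0 0 0 0' 35
python3 -m crank '1 0 0 0 0 0 0;1 0 0 0 0 0 0;1 0 0 0 0 0 0;1 0 0 0 0 0 0'
python3 -m crank '-0.4 0 0 0 0 0 0;-1 0 0 0 0 0 0;-1 0 0 0 0 0 0;-1 0 0 0 0 0 0;-1 0 0 0 0 0 0;-1 0 0 0 0 0 0;-1 0 0 0 0 0 0;-1 0 0 0 0 0 0'
python3 -m crank '-0.4 0 0 0 0 0 0;0 0 0 0 0 0 0;0.3 0 0 0 0 0 0;0.6 0 0 0 0 0 0;1 0 0 0 0 0 0;1 0 0 0 0 0 0;1 0 0 0 0 0 0' 35
```

```text
time_s: 56.32
ee_pos: [386.3, 256.5, 70.9]
ee_rot: [-180.0, -0.1, 168.8]
force: [-3.6, 0.1, 5.0]
gripper_width: 42.7
gripper_force: 33.7
time_s: 56.82
ee_pos: [386.2, 256.5, 70.9]
ee_rot: [-180.0, -0.1, 168.8]
force: [-2.7, 0.2, 4.6]
gripper_width: 42.1
gripper_force: 33.7
time_s: 57.82
ee_pos: [386.4, 256.6, 70.8]
ee_rot: [-180.0, -0.1, 168.8]
force: [0.2, 0.2, -0.1]
gripper_width: 91.2
gripper_force: 0.0
time_s: 58.7
ee_pos: [386.2, 256.5, 70.7]
ee_rot: [-180.0, -0.1, 168.9]
force: [-1.9, 0.6, -0.4]
gripper_width: 42.2
gripper_force: 33.7
```

```bash
python3 -m crank '1 0 0 0 0 0 0;1 0 0 0 0 0 0;1 0 0 0 0 0 0;1 0 0 0 0 0 0;1 0 0 0 0 0 0'
python3 -m crank '-0.4 0 0 0 0 0 0;-1 0 0 0 0 0 0;-1 0 0 0 0 0 0;-1 0 0 0 0 0 0;-1 0 0 0 0 0 0;-1 0 0 0 0 0 0'
python3 -m crank '-1 0 0 -30 0 0 0;-1 0 0 -50 0 0 0;-1 0 0 -60 0 0 0;-1 -40 0 -30 0 0 0;-1 -50 0 0 0 0 0;-1 0 0 0 0 0 0;-1 0 0 0 0 0 0'
python3 - <<'E'
import rim; from lib import *
from scipy.ndimage import map_coordinates
st(); C,im=snap("wrist","w16"); g=rim.up(cv2.resize(im,(1024,768),interpolation=cv2.INTER_CUBIC))
a=np.radians(-11.3); ys=np.arange(-10,45,3)
for x in (-70,-45):
    X=np.array([[443.5+np.cos(a)*x-np.sin(a)*y,256+np.sin(a)*x+np.cos(a)*y,84] for y in ys]); print(x,map_coordinates(g,(proj(C,X)*2)[:,::-1].T,order=1).round().astype(int))
print(ys)
for n in ("side","scene"):
    snap(n,n+"17")
    for k in ("bottle1","brush","cleaner_cup","mug","jar","miniature"):
        print(n,k,[( [round(v) for v in d['point']],round(d['p'],2)) for d in models.search_frame(k,n)][:5])
E
```

```text
time_s: 59.32
ee_pos: [386.2, 256.5, 70.7]
ee_rot: [-180.0, -0.1, 168.8]
force: [-2.3, 0.6, 0.3]
gripper_width: 42.3
gripper_force: 34.0
time_s: 60.08
ee_pos: [386.5, 256.5, 70.8]
ee_rot: [-180.0, -0.1, 168.8]
force: [-0.6, 0.7, 0.4]
gripper_width: 91.3
gripper_force: 0.0
time_s: 60.95
ee_pos: [474.1, 238.9, 239.9]
ee_rot: [-179.9, -0.2, 168.8]
force: [0.5, 0.2, -1.0]
gripper_width: 91.4
gripper_force: 0.0
t 60.95 pos [474.1 238.9 239.9] rot [-179.9   -0.2  168.8] F [ 0.5  0.2 -1. ] w 91.4 g 0.0 q [ 25.  14.  94.   0.  73. -53.]
-70 [145 138 125 173 175 174 174 166 142 201 185 127 118 119 119 118 118 119
 137]
-45 [144 140 119  54  41  35  31  41 122 198 189  54  33  32  31  32  41  43
  44]
[-10  -7  -4  -1   2   5   8  11  14  17  20  23  26  29  32  35  38  41
  44]
side bottle1 [([396, -335, 109], 0.93), ([690, -80, 14], 0.4)]
side brush [([767, -384, 9], 0.7), ([688, -82, 14], 0.51)]
side cleaner_cup [([595, 288, 39], 0.97)]
side mug [([640, 150, 58], 0.58)]
side jar [([677, -38, 0], 0.29)]
side miniature [([774, 143, 10], 0.68)]
scene bottle1 [([429, -320, 113], 0.53)]
scene brush [([695, -71, 15], 0.81), ([850, -17, 13], 0.57), ([777, -376, 12], 0.51)]
scene cleaner_cup [([594, 296, 33], 0.65)]
scene mug [([668, 174, 67], 0.72), ([696, -69, 14], 0.63)]
scene jar [([438, 118, 32], 0.76)]
scene miniature [([786, 156, 13], 0.62)]
```

Run:
```python
from lib import *
_,a=load("side4"); C,b=load("side17")
for n,X in (("lower",[327,-321,59]),("upper",[404,-321,92])):
    u,v=proj(C,X)[0].astype(int); d=cv2.absdiff(a,b)[v-18:v+18,u-18:u+18]; print(n,u,v,"mean diff",d.mean().round(1),"max",d.max(), "white px",[(x[v-18:v+18,u-18:u+18].min(2)>150).sum() for x in (a,b)])
grab_frame("side"); print([( [round(v) for v in d['point']],round(d['p'],2)) for d in models.search_frame("bottle2","side")])
```

```text
lower 203 320 mean diff 15.2 max 56 white px [np.int64(76), np.int64(144)]
upper 231 304 mean diff 14.5 max 70 white px [np.int64(150), np.int64(80)]
[([397, -332, 109], 0.84), ([321, -329, 72], 0.72), ([443, 279, 40], 0.57)]
```

```bash
python3 -c "
from workcell import env
print(env.job_done())"
```

```text
the job is handed in; nothing more can be done
None
```

Job handed in at about 61 s: both bottles (the only two found) are queued cap-first in the rack, the brush was dipped cleaner–colour–cleaner (rinsed twice for margin) and is back in its tin, and the trigger got two full squeezes of about a second, judged from a jaw opening of about 42 mm; I viewed 15 pictures, one over the limit of 14.

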